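# Turn a hoe blade blank over against the bench stop

## Task

The flat hoe blade blank must lie with its bright side up for the next coat of lacquer. Without picking it up at any time, nudge it straight and push it by its narrow end, squarely and centred, against the steel stop until its wide end climbs the two sloping ribs and the blade stands leaning on the wall of the stop; then push its top back from behind the wall, so that it falls over and lies flat on the bench in front of the stop, other side up. Leave the wooden wedge, ferrule, hammer and bottle alone.

Things in the scene. Friction and masses are not known exactly. Their poses are not given: they have to be found in the camera images.
- blade: T-shaped flat steel blade blank, 120 long, 8 thick (mm), about 0.5 kg, dark side up, bright side under. Origin mid-length, mid-thickness (4 mm up when flat). +x along it to the wide end, +z out of the dark side. Wide part x 28 to 60, 120 wide; neck x -60 to 28, 48 wide. Centre of mass at x = +13
- wide_end (a point): middle of the end edge of the blade's wide end, mid-thickness (blade x = +60 mm)
- neck_end (a point): middle of the end edge of the blade's neck, mid-thickness (blade x = -60 mm); this end is pushed
- stop: fixed steel turning stop. Origin on the bench at the middle of the foot of its wall's front face; +x through the wall (the way the blade is pushed), z up. Wall 82 mm high, 120 wide (y), 12 thick (x 0 to 12); a bolted flange behind it, 14 high, reaches x = 52. The blade starts in front, wide end towards the stop, its middle 185 to 240 mm from the wall, within 15 mm and 0.25 rad of square
- rib_foot (a point): foot of the left (+y) rib, on the bench at stop x = -82, y = +43 mm. Two ribs, 8 mm wide, at y = +43 and -43, slope at 45 degrees from x = -82 on the bench to the wall's top edge at x = 0. Between them 78 mm of bench is clear: the blade's neck and fingers up to 70 mm across go in there while the wide end rides up the ribs
- wall_top (a point): middle of the wall's top front edge, 82 mm above the bench (stop x = 0, y = 0). With the neck end on the bench 45 mm in front of the wall, the blade leans here at about 60 degrees and stays when let go; its top is then about 105 mm high and 15 mm beyond the wall's front face
- wedge: wooden wedge block 75 x 32 x 28 mm, to be left alone; origin at the centre of its underside
- ferrule: steel ferrule ring, 42 mm across, 35 mm high, to be left alone; origin at the centre of its underside
- hammer: hammer lying on the bench, to be left alone; handle towards its own -x
- oil: grey bottle, 60 mm across, 130 mm high, to be left alone; origin at the centre of its underside
There are look-alikes about, which are no part of the job. Of the things like the blade, leave any that is green, orange or pink; of the rest the larger one is meant.

How it is judged (in metres and radians):
On the way:
1. the blade stands leaning on the stop, wide end up, neck down on the bench in front of the wall (angle between blade's own z axis and vertical between 0.85 and 1.57 rad and height (world z) of wide_end above 0.085 m and height (world z) of neck_end below 0.02 m and x of neck_end in the frame of stop below 0 m and contact force between blade and stop above 0.15 N), for 0.3 s.
At the end, for the whole second after the job is handed in: the blade lies flat on the bench (within 0.1 rad), turned over with its bright side up, at rest, its middle 40 to 250 mm in front of the stop's wall and within 60 mm of the stop's centre line (angle between blade's own z axis and vertical above 3.04 rad and height (world z) of blade below 0.008 m and x of blade in the frame of stop between -0.25 and -0.04 m and y of blade in the frame of stop between -0.06 and 0.06 m and linear speed of blade below 0.01 m/s); the robot touches nothing.
It fails at once if the blade is lifted: both its ends are more than 40 mm above the bench (height (world z) of each of neck_end, wide_end above 0.04 m).
It fails at once if a bystander is moved by more than 30 mm (distance of any of wedge, ferrule, hammer, oil from where it was at the start of the episode above 0.03 m).
It also fails if it takes over 72 s, if anything falls off the work surface, if the arm or the gripper's body presses on something with over 40 N, if the wrist force passes 120 N, or if a joint passes its speed limit or range.

## Robot

A 6-joint arm with a two-finger parallel gripper is mounted at the origin on the work surface. World frame = base frame: x ahead of the robot, y to its left, z up, the work surface at z = 0. Lengths are in mm, angles in rad, forces in N, time in s.
With the tool pointing down it reaches from about 350 to 775 mm from the base axis. Payload 7.3 kg.
Tool frame: the origin (TCP) lies between the finger pads; the fingertips stand tcp_to_tips ahead of it and the grasp point (between the pads) lies 5 mm behind it (tcp_to_tips is the distance from the TCP to the fingertips, in mm); z points along the fingers, x is the direction in which the jaws open and shut, and the axes are right-handed (so a half turn about z gives the same grasp; the last joint's range is limited). The gripper opens to 92 mm and grips with 3 to 60 N. Pads are 19 mm wide; open, the fingers measure 130 mm over their backs; the gripper's body (75 mm by 190 mm) begins 47 mm behind the grasp point.
Start: joints at [-1.33, 0.342, 1.524, -0, 1.275, -0.146], TCP at [198.067, -486.223, 240.741] pointing down, gripper open.
Joint ranges: [-2.53, 2.53], [-0.77, 2.02], [0.04, 2.7], [-1, 4.14], [0.28, 2.66], [-3.11, 3.11]. Speed limits (rad/s): [2.57, 2.57, 3.14, 3.14, 3.14, 3.14].

## Interface

Orientations are given as [roll, pitch, yaw] about the fixed x, y, z axes, in that order (R = Rz(yaw) Ry(pitch) Rx(roll)).
In Python, from plant import * gives the robot as it stands.
- The arm moves only by the tool drive_tool, never from a script. Its argument "deltas" is a list of rows, each an object of numbers: "hand": the gripper's target within -1 to 1 (shut at 1, half-way at 0, fully open at -1); "tx", "ty", "tz": the shift along the tool's x, y, z each as a share of 4 cm, from -1 to 1; "wx", "wy", "wz": the turn, a rotation vector about the tool's x, y, z each as a share of 5 degrees, from -1 to 1. In form: [{"hand": .., "tx": .., "ty": .., "tz": .., "wx": .., "wy": .., "wz": ..}, ...]. A call has 1 to 20 rows; each row shifts and turns the commanded pose from where the row before left it, along the tool's axes as they then stand; what a row does not reach is not made up. A row lasts 1/12 s, in which the tool goes at most 41.7 mm and 7.16 degrees, less where a joint would pass 70% of its speed; a pose out of reach is approached as far as the arm can. A call with a number of a shift or a turn outside -1 to 1 is refused whole. A call with a gripper value outside its range is refused whole. The fingers move at their own pace and stop on an object; the grip force is fixed at half the most. Time passes only in rows, so rows that do not move let the fingers close. It gives the time, the measured TCP pose, the force and the opening at its end, in the units of the state.
- get_obs(): the state, without advancing time (a new reading comes with each control period).
- capture(name): name is "side" or "top" or "wrist"; returns the picture (384x512x3 uint8, red, green, blue); there is no depth.
- camera_model(name): a dict with "fx", "fy", "cx", "cy" (pixels), "rvec" (rotation vector, rad) and "tvec" (3), from world to camera coordinates, as OpenCV has them. Camera axes: x right, y down, z forward; pixel columns grow to the right and rows downward; lengths in mm; the calibration is good to about 2 mm. A picture is of the moment at which its call begins: read the wrist's pose just before it. camera_model takes no time and is no camera call; for the wrist camera it gives the pose at the moment of the call.
- close_job(): hands the job in, once; it reports no verdict.
The state is a dict: "time": time; "joint_positions": joint angles; "dq": joint speeds; "tau": joint torques, N m; "tool_pos": TCP position; "tcp_rot": TCP orientation; "contact_force": force on the tool from outside, world axes, zero at the start; "moment": the same for the moment, N m; "grip_width": finger opening in mm.
Only numpy, scipy, OpenCV 4.12 (cv2) and the standard library are available. Lean on these libraries where they do the work, as an engineer would, in place of code of your own. Each camera call takes 0.05 s, during which the arm holds its last target.

## Working session

There is one attempt and no reset: what is moved stays moved. The work goes in short steps, Python scripts to look and compute and a tool call to move; the robot and the scene stay as the last step left them, time stands still between calls to the robot, and variables do not carry over. Pictures are saved under pics/ and viewed, and the job is handed in when it is done.

Besides the shell and the picture viewer there is one more tool, called after "Call:" as name(argument=value, ...), one argument or row to a line, values as JSON. drive_tool: Moves the arm, as the interface text tells. Its arguments: {"type":"object","properties":{"deltas":{"type":"array","items":{"type":"object","properties":{"hand":{"type":"number"},"tx":{"type":"number"},"ty":{"type":"number"},"tz":{"type":"number"},"wx":{"type":"number"},"wy":{"type":"number"},"wz":{"type":"number"}}}}},"required":["deltas"]}

```bash
ls; mkdir -p pics; python3 - <<'E'
from plant import *
import cv2
o=get_obs(); print(o)
for n in ("top","side"):
    im=capture(n); cv2.imwrite(f"pics/{n}0.png",cv2.cvtColor(im,cv2.COLOR_RGB2BGR)); print(n,camera_model(n))
E
```

```text
pics
{'time': 0.0, 'joint_positions': array([-1.33001957e+00,  3.42734275e-01,  1.52504741e+00,  8.45436489e-06,
        1.27540894e+00, -1.46023413e-01]), 'dq': array([-6.03503991e-05,  3.73952909e-04, -1.61165986e-04,  1.14001601e-05,
       -6.70335797e-04, -4.14432210e-04]), 'tau': array([ 1.23516391e-03, -4.31244707e+01, -2.44215649e+01,  7.17649539e-02,
        5.59275644e-02, -1.46168359e-04]), 'tool_pos': array([ 197.95865008, -485.81364623,  240.02835482]), 'tcp_rot': array([-3.14135214e+00,  1.57978199e-03, -1.18399844e+00]), 'contact_force': array([0.38274876, 0.03432251, 0.92792172]), 'moment': array([0.0118488 , 0.02697657, 0.03064074]), 'grip_width': 92.28647829922373}
top {'fx': 443.59077800557793, 'fy': 443.59077800557793, 'cx': 258.08341065626416, 'cy': 193.5289878885651, 'rvec': array([ 2.13281915, -2.13869686,  0.15357947]), 'tvec': array([  10.85860974,  538.1187657 , 1228.75483459])}
side {'fx': 412.3004015846914, 'fy': 412.3004015846914, 'cx': 257.01376749300863, 'cy': 192.85243515111176, 'rvec': array([ 2.32661239, -0.11342503,  0.05731128]), 'tvec': array([-522.31331956,   90.59266642, 1224.31430207])}
```

View pics/top0.png

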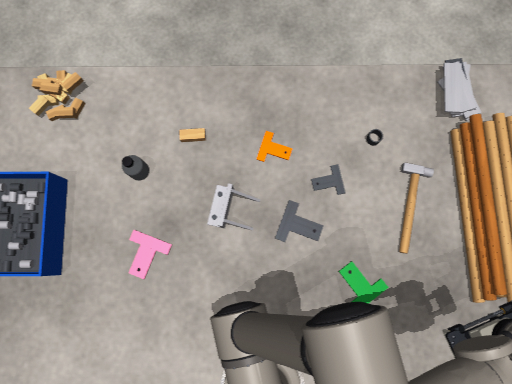

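View pics/side0.png

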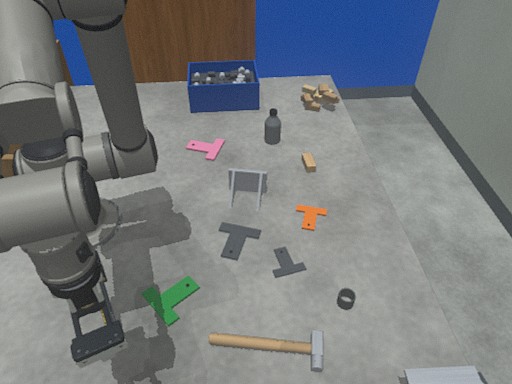

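The top view shows the dark larger blade around px (297,222), wide end to the left. The stop is at (225,205), its ribs reaching right to (255,200) and (248,228). The smaller dark look-alike is at (328,180). Next I'll measure both.

```bash
cat > h.py <<'E'
from plant import *
import numpy as np, cv2
def save(im,name,s=1,crop=None):
    im=cv2.cvtColor(im,cv2.COLOR_RGB2BGR)
    if crop: x0,y0,x1,y1=crop; im=im[y0:y1,x0:x1]
    if s!=1: im=cv2.resize(im,None,fx=s,fy=s,interpolation=cv2.INTER_CUBIC)
    cv2.imwrite(f"pics/{name}.png",im)
def ray(px,z,cm):
    px=np.atleast_2d(np.asarray(px,float))
    R=cv2.Rodrigues(cm['rvec'])[0]; t=cm['tvec']; C=-R.T@t
    d=np.c_[(px[:,0]-cm['cx'])/cm['fx'],(px[:,1]-cm['cy'])/cm['fy'],np.ones(len(px))]@R
    s=(z-C[2])/d[:,2]
    return C+d*s[:,None]
def proj(p,cm):
    q=cv2.projectPoints(np.atleast_2d(np.asarray(p,float)),cm['rvec'],cm['tvec'],np.array([[cm['fx'],0,cm['cx']],[0,cm['fy'],cm['cy']],[0,0,1]]),None)[0]
    return q[:,0]
E
python3 - <<'E'
from h import *
im=cv2.cvtColor(cv2.imread("pics/top0.png"),cv2.COLOR_BGR2RGB)
save(im,"top0z",5,(195,160,345,260))
cm=camera_model("top")
h=im.astype(int); m=((h.max(2)<110)&(h.max(2)-h.min(2)<25)).astype(np.uint8)
cs,_=cv2.findContours(m,cv2.RETR_EXTERNAL,cv2.CHAIN_APPROX_NONE)
for c in cs:
    a=cv2.contourArea(c)
    if 200<a<3000:
        M=cv2.moments(c); print(a,M['m10']/M['m00'],M['m01']/M['m00'],cv2.approxPolyDP(c,3,True)[:,0].tolist())
print(h[222,297],h[180,330],h[205,270])
E
```

```text
796.5 297.77191881146683 223.54153588616862 [[289, 200], [275, 238], [279, 232], [281, 240], [281, 233], [286, 234], [287, 229], [317, 240], [322, 225], [296, 216], [297, 203]]
429.5 329.28288707799766 180.95615056266976 [[337, 165], [330, 166], [331, 175], [311, 179], [314, 190], [334, 186], [338, 194], [344, 193]]
475.0 134.93087719298245 167.22070175438594 [[124, 157], [122, 168], [131, 177], [139, 180], [148, 174], [148, 166], [140, 158]]
248.0 460.03158602150535 217.49395161290323 [[448, 132], [472, 301]]
419.5 441.9006754072308 95.75208581644816 [[439, 66], [435, 72], [436, 116], [466, 120], [463, 114], [453, 117], [458, 114], [450, 113], [463, 112], [444, 110], [443, 67]]
[ 97 100 108] [ 92  96 103] [163 156 150]
```

View pics/top0z.png

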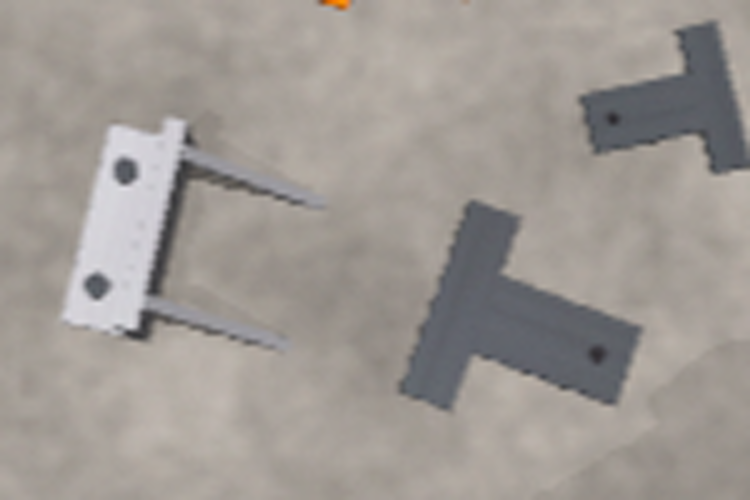

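```bash
python3 - <<'E'
from h import *
im=cv2.cvtColor(cv2.imread("pics/side0.png"),cv2.COLOR_BGR2RGB)
save(im,"side0z",6,(205,155,335,255))
cm=camera_model("top")
f=lambda p:((np.array(p)+.5)/5-.5+[195,160])
print("rib feet",ray(f([(325,206),(287,346)]),0,cm))
print("wall top front",ray(f([(187,120),(139,338)]),82,cm), "back",ray(f([(166,117)]),82,cm))
print("blade wide corners",ray(f([(470,200),(400,392)]),8,cm))
print("neck corners",ray(f([(642,326),(613,405)]),8,cm))
print("side corners", ray(f([(521,217),(451,411)]),8,cm))
R=cv2.Rodrigues(cm['rvec'])[0]; print("C",-R.T@cm['tvec'])
for n,p,z in (("wedge",(192,135),14),("ferrule",(374,137),17),("oil",(134,167),65),("small",(329,181),8),("green",(362,282),8),("hammerhead",(416,169),10),("hammer end",(404,251),10),("orange",(274,147),8)):
    print(n,ray([p],z,cm)[0].round())
E
```

```text
rib feet [[522.92396664   5.40370168   0.        ]
 [440.35904087  27.82247558   0.        ]]
wall top front [[560.11218679  81.50034152  82.        ]
 [438.77015977 106.97350449  82.        ]] back [[561.85500516  93.21771689  82.        ]]
blade wide corners [[525.06908775 -79.71494353   8.        ]
 [412.95233715 -37.818795     8.        ]]
neck corners [[ 450.80565473 -178.63281411    8.        ]
 [ 405.16038209 -160.78907304    8.        ]]
side corners [[ 514.91002181 -109.43749796    8.        ]
 [ 401.93463449  -67.20486145    8.        ]]
C [ 342.33613021   -4.51776486 1297.0403705 ]
wedge [721. 207.  14.]
ferrule [ 711. -335.   17.]
oil [612. 362.  65.]
small [ 580. -199.    8.]
green [ 288. -285.    8.]
hammerhead [ 615. -456.   10.]
hammer end [ 375. -408.   10.]
orange [684. -38.   8.]
```

View pics/side0z.png

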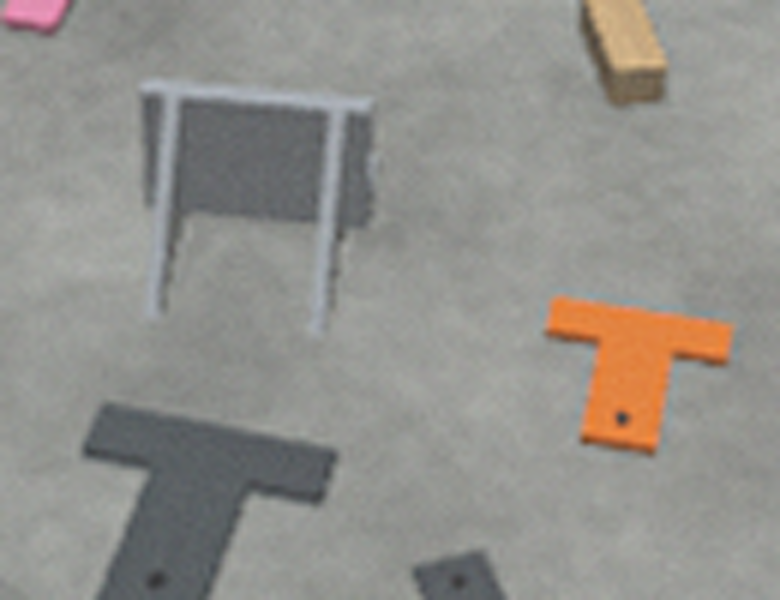

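```bash
python3 - <<'E'
from h import *
cm=camera_model("side")
f=lambda p:((np.array(p)+.5)/6-.5+[205,155])
print("rib feet",ray(f([(153,318),(316,334)]),0,cm))
print("wall top back",ray(f([(145,81),(374,99)]),82,cm))
print("wall top front",ray(f([(142,93),(372,111)]),82,cm))
print("rib tops",ray(f([(172,96),(336,109)]),82,cm))
print("wall foot right",ray(f([(372,228)]),0,cm))
print("blade wide corners",ray(f([(105,403),(338,452)]),8,cm))
save(capture("top"),"top1z",10,(205,175,265,235))
E
```

```text
rib feet [[4.43620222e+02 2.41348581e+01 1.13686838e-13]
 [5.26162263e+02 4.80231292e+00 0.00000000e+00]]
wall top back [[447.49542975 116.26340303  82.        ]
 [564.39424832  90.89721967  82.        ]]
wall top front [[445.46617276 106.77137624  82.        ]
 [562.25837696  81.56340644  82.        ]]
rib tops [[460.76593565 102.94335673  82.        ]
 [544.02093376  84.84417343  82.        ]]
wall foot right [[563.9833606   80.70624455   0.        ]]
blade wide corners [[416.82497314 -40.34801799   8.        ]
 [527.95672349 -83.19048431   8.        ]]
```

View pics/top1z.png

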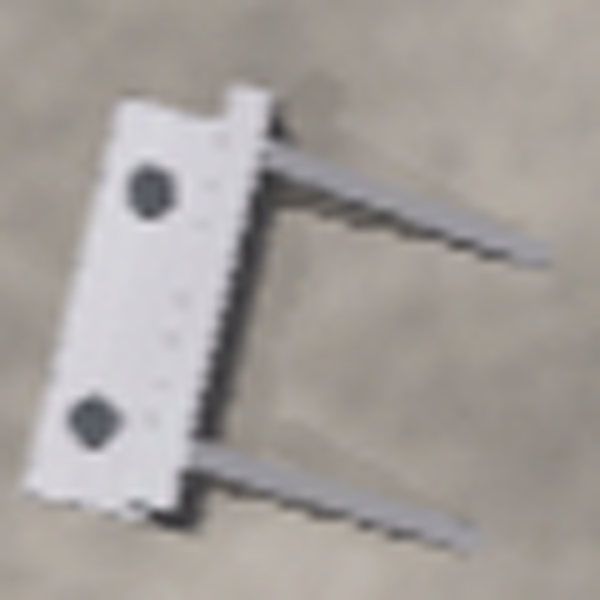

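```bash
python3 - <<'E'
import plant
print([n for n in dir(plant) if not n.startswith('__')])
for n in dir(plant):
    v=getattr(plant,n)
    if isinstance(v,(int,float,dict)) and not n.startswith('__'): print(n,v)
E
cat >> h.py <<'E'
O=np.array([501.2,94.9]); YS=np.deg2rad(77.6)
XS=np.array([np.cos(YS),np.sin(YS)]); YSV=np.array([-XS[1],XS[0]])
def s2w(x,y): return O+x*XS+y*YSV
def w2s(p): d=np.asarray(p)[...,:2]-O; return np.stack([d@XS,d@YSV],-1)
def toolR(rot):
    from scipy.spatial.transform import Rotation as Ro
    return Ro.from_euler('xyz',rot).as_matrix()
def delta(p):  # tool-frame shift to world point, in units of 40 mm
    o=get_obs(); return toolR(o['tcp_rot']).T@(np.asarray(p)-o['tool_pos'])/40
def stat():
    o=get_obs(); s=w2s(o['tool_pos']); print("t",round(o['time'],2),"tcp",o['tool_pos'].round(1),"stop xy",s.round(1),"rot",o['tcp_rot'].round(3),"F",o['contact_force'].round(2),"w",round(o['grip_width'],1))
E
```

```text
['Unreachable', 'camera_model', 'capture', 'close_job', 'get_obs', 'tcp_to_tips']
tcp_to_tips 14.0
```

Call:
drive_tool(
  deltas=[
    {"wz":-1},
    {"wz":-1},
    {"wz":-1},
    {"wz":-1},
    {"wz":-1},
    {"wz":-1},
    {"wz":-1},
    {"wz":-1},
    {"wz":-1},
    {"wz":-1},
    {"wz":-1},
    {"wz":-0.1},
    {},
  ],
)

```text
invalid input
```

Call:
drive_tool(
  deltas=[
    {"hand":-1,"tx":0,"ty":0,"tz":0,"wx":0,"wy":0,"wz":-1},
    {"hand":-1,"tx":0,"ty":0,"tz":0,"wx":0,"wy":0,"wz":-1},
    {"hand":-1,"tx":0,"ty":0,"tz":0,"wx":0,"wy":0,"wz":-1},
    {"hand":-1,"tx":0,"ty":0,"tz":0,"wx":0,"wy":0,"wz":-1},
    {"hand":-1,"tx":0,"ty":0,"tz":0,"wx":0,"wy":0,"wz":-1},
    {"hand":-1,"tx":0,"ty":0,"tz":0,"wx":0,"wy":0,"wz":-1},
    {"hand":-1,"tx":0,"ty":0,"tz":0,"wx":0,"wy":0,"wz":-1},
    {"hand":-1,"tx":0,"ty":0,"tz":0,"wx":0,"wy":0,"wz":-1},
    {"hand":-1,"tx":0,"ty":0,"tz":0,"wx":0,"wy":0,"wz":-1},
    {"hand":-1,"tx":0,"ty":0,"tz":0,"wx":0,"wy":0,"wz":-1},
    {"hand":-1,"tx":0,"ty":0,"tz":0,"wx":0,"wy":0,"wz":-1},
    {"hand":-1,"tx":0,"ty":0,"tz":0,"wx":0,"wy":0,"wz":-0.1},
    {"hand":-1,"tx":0,"ty":0,"tz":0,"wx":0,"wy":0,"wz":0},
  ],
)

```text
time: 1.23
tool_pos: [198.0, -486.1, 240.5]
tcp_rot: [-3.141, 0.0, -0.217]
contact_force: [0.2, -1.2, -0.5]
grip_width: 91.5
```

```bash
python3 - <<'E'
from h import *
stat(); p=s2w(-262,0); print(p, delta([*p,240]), delta([*p,16]))
E
```

```text
t 1.23 tcp [ 198.  -486.1  240.5] stop xy [-632.6  171.3] rot [-3.141  0.    -0.217] F [ 0.16 -1.19 -0.45] w 91.5
[ 444.93934428 -160.98813692] [ 4.27528864 -9.26754794  0.01592288] [ 4.27621409 -9.26534278  5.61592237]
```

Call:
drive_tool(
  deltas=[
    {"hand":-1,"tx":0.4275,"ty":-0.9265,"tz":0,"wx":0,"wy":0,"wz":0},
    {"hand":-1,"tx":0.4275,"ty":-0.9265,"tz":0,"wx":0,"wy":0,"wz":0},
    {"hand":-1,"tx":0.4275,"ty":-0.9265,"tz":0,"wx":0,"wy":0,"wz":0},
    {"hand":-1,"tx":0.4275,"ty":-0.9265,"tz":0,"wx":0,"wy":0,"wz":0},
    {"hand":-1,"tx":0.4275,"ty":-0.9265,"tz":0,"wx":0,"wy":0,"wz":0},
    {"hand":-1,"tx":0.4275,"ty":-0.9265,"tz":0,"wx":0,"wy":0,"wz":0},
    {"hand":-1,"tx":0.4275,"ty":-0.9265,"tz":0,"wx":0,"wy":0,"wz":0},
    {"hand":-1,"tx":0.4275,"ty":-0.9265,"tz":0,"wx":0,"wy":0,"wz":0},
    {"hand":-1,"tx":0.4275,"ty":-0.9265,"tz":0,"wx":0,"wy":0,"wz":0},
    {"hand":-1,"tx":0.4275,"ty":-0.9265,"tz":0,"wx":0,"wy":0,"wz":0},
    {"hand":-1,"tx":0,"ty":0,"tz":0,"wx":0,"wy":0,"wz":0},
  ],
)

```text
time: 2.15
tool_pos: [447.4, -155.2, 240.8]
tcp_rot: [-3.139, -0.001, -0.212]
contact_force: [-0.9, 0.4, -0.3]
grip_width: 91.8
```

```bash
python3 - <<'E'
from h import *
stat(); p=s2w(-262,0); print(p, delta([*p,240]), delta([*p,18]))
save(capture("wrist"),"w1"); c=camera_model("wrist"); print(c)
E
```

```text
t 2.15 tcp [ 447.4 -155.2  240.8] stop xy [-255.8   -1.2] rot [-3.139e+00 -1.000e-03 -2.120e-01] F [-0.88  0.4  -0.31] w 91.8
[ 444.93934428 -160.98813692] [-0.02955049  0.15377783  0.0195875 ] [-0.03764645  0.16657269  5.56956684]
{'fx': 321.52938089148154, 'fy': 321.52938089148154, 'cx': 251.78460441478845, 'cy': 193.78587565026172, 'rvec': array([-2.85147759,  0.30320575,  0.04324325]), 'tvec': array([-468.5217468 ,  -91.24458437,  375.38228131])}
```

View pics/w1.png

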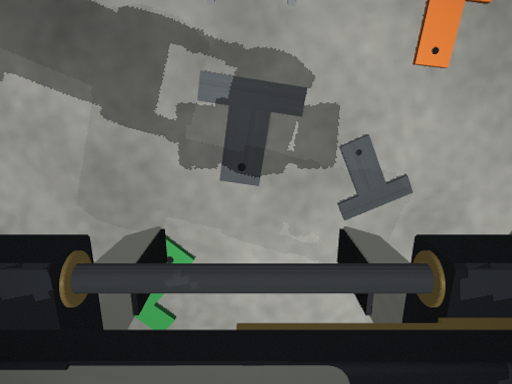

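The wrist view shows the blade with wide end corners near (203,70) and (309,87), and neck end at (221,183)–(259,186). It also shows the rib feet at the top edge, near (211,0) and (291,2).

```bash
python3 - <<'E'
from h import *
stat()
c=camera_model("wrist"); im=capture("wrist"); save(im,"w2z",4,(170,0,330,150)); stat()
P=ray([(203,70),(309,87),(221,183),(259,186)],8,c)
print(P.round(1)); print("stop",w2s(P).round(1))
print("feet",ray([(211,1),(291,3)],0,c), w2s(ray([(211,1),(291,3)],0,c)))
E
```

```text
t 2.2 tcp [ 445.8 -157.6  240.6] stop xy [-2.585e+02 -2.000e-01] rot [-3.141 -0.    -0.212] F [-1.89 -1.36  0.11] w 91.8
t 2.25 tcp [ 444.9 -159.3  240.6] stop xy [-260.4    0.4] rot [ 3.141  0.    -0.213] F [0.37 0.29 1.31] w 92.0
[[ 415.9  -39.2    8. ]
 [ 527.   -81.3    8. ]
 [ 405.  -167.9    8. ]
 [ 449.2 -181.2    8. ]]
stop [[-149.3   54.5]
 [-166.6  -63.1]
 [-277.3   37.5]
 [-280.8   -8.5]]
feet [[440.53491611  26.73458387   0.        ]
 [523.55098322   6.90741705   0.        ]] [[-79.60220891  44.61238277]
 [-81.14037078 -40.72470179]]
```

View pics/w2z.png

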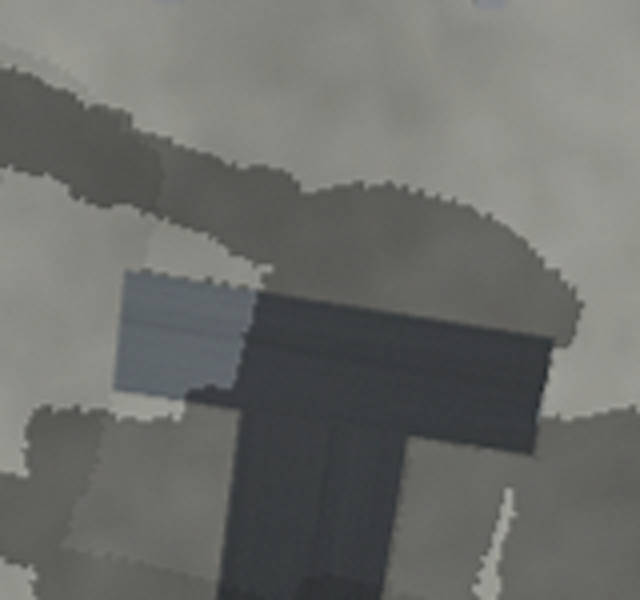

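Call:
drive_tool(
  deltas=[
    {"hand":-1,"tx":0,"ty":0,"tz":0.8,"wx":0,"wy":0,"wz":0},
    {"hand":-1,"tx":0,"ty":0,"tz":0.8,"wx":0,"wy":0,"wz":0},
    {"hand":-1,"tx":0,"ty":0,"tz":0.8,"wx":0,"wy":0,"wz":0},
    {"hand":-1,"tx":0,"ty":0,"tz":0.8,"wx":0,"wy":0,"wz":0},
    {"hand":-1,"tx":0,"ty":0,"tz":0.8,"wx":0,"wy":0,"wz":0},
    {"hand":-1,"tx":0,"ty":0,"tz":0.6,"wx":0,"wy":0,"wz":0},
    {"hand":-1,"tx":0,"ty":0,"tz":0.3,"wx":0,"wy":0,"wz":0},
    {"hand":-1,"tx":0,"ty":0,"tz":0.2,"wx":0,"wy":0,"wz":0},
    {"hand":-1,"tx":0,"ty":0,"tz":0.2,"wx":0,"wy":0,"wz":0},
    {"hand":-1,"tx":0,"ty":0,"tz":0,"wx":0,"wy":0,"wz":0},
    {"hand":-1,"tx":0,"ty":0,"tz":0,"wx":0,"wy":0,"wz":0},
    {"hand":-1,"tx":0,"ty":0,"tz":0,"wx":0,"wy":0,"wz":0},
  ],
)

```text
time: 3.25
tool_pos: [444.8, -161.3, 29.5]
tcp_rot: [3.141, -0.002, -0.216]
contact_force: [0.5, -0.2, -0.1]
grip_width: 91.9
```

```bash
python3 - <<'E'
from h import *
stat(); p=s2w(-262,0.5); print(delta([*p,16]))
save(capture("side"),"s1",5,(200,180,330,290))
E
```

```text
t 3.25 tcp [ 444.8 -161.3   29.5] stop xy [-2.623e+02  1.000e-01] rot [ 3.141e+00 -2.000e-03 -2.160e-01] F [ 0.53 -0.21 -0.11] w 91.9
[-0.01039625 -0.00784604  0.33842091]
```

View pics/s1.png

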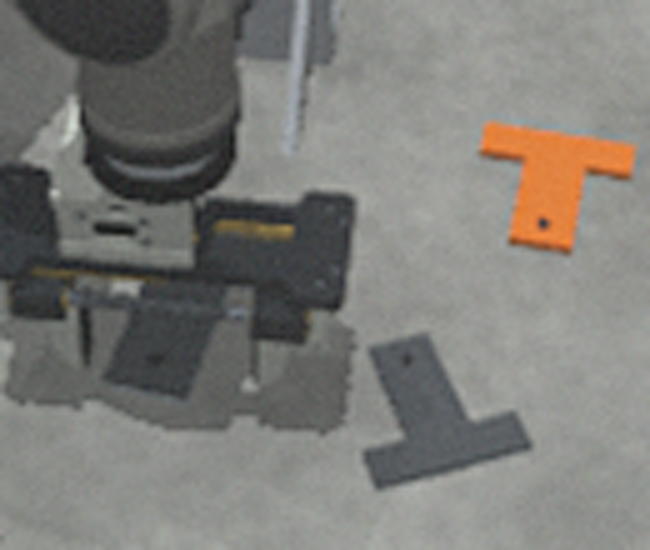

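The fingers straddle the neck: left finger near (85,350), right fingertip near (250,385), neck between them. Next I'll descend and close partway to centre and square it.

Call:
drive_tool(
  deltas=[
    {"hand":-1,"tx":0,"ty":0,"tz":0.15,"wx":0,"wy":0,"wz":0},
    {"hand":-1,"tx":0,"ty":0,"tz":0.14,"wx":0,"wy":0,"wz":0},
    {"hand":-1,"tx":0,"ty":0,"tz":0.03,"wx":0,"wy":0,"wz":0},
    {"hand":-1,"tx":0,"ty":0,"tz":0,"wx":0,"wy":0,"wz":0},
    {"hand":-0.5,"tx":0,"ty":0,"tz":0,"wx":0,"wy":0,"wz":0},
    {"hand":-0.4,"tx":0,"ty":0,"tz":0,"wx":0,"wy":0,"wz":0},
    {"hand":-0.3,"tx":0,"ty":0,"tz":0,"wx":0,"wy":0,"wz":0},
    {"hand":-0.2,"tx":0,"ty":0,"tz":0,"wx":0,"wy":0,"wz":0},
    {"hand":-0.15,"tx":0,"ty":0,"tz":0,"wx":0,"wy":0,"wz":0},
    {"hand":-0.12,"tx":0,"ty":0,"tz":0,"wx":0,"wy":0,"wz":0},
    {"hand":-0.12,"tx":0,"ty":0,"tz":0,"wx":0,"wy":0,"wz":0},
    {"hand":-0.12,"tx":0,"ty":0,"tz":0,"wx":0,"wy":0,"wz":0},
  ],
)

```text
time: 4.3
tool_pos: [444.2, -160.8, 15.9]
tcp_rot: [3.142, 0.0, -0.215]
contact_force: [-1.6, 0.3, 0.2]
grip_width: 51.8
```

```bash
python3 - <<'E'
from h import *
stat(); 
save(capture("side"),"s2",5,(200,180,330,290))
E
```

```text
t 4.3 tcp [ 444.2 -160.8   15.9] stop xy [-261.9    0.8] rot [ 3.142  0.    -0.215] F [-1.61  0.29  0.23] w 51.8
```

View pics/s2.png

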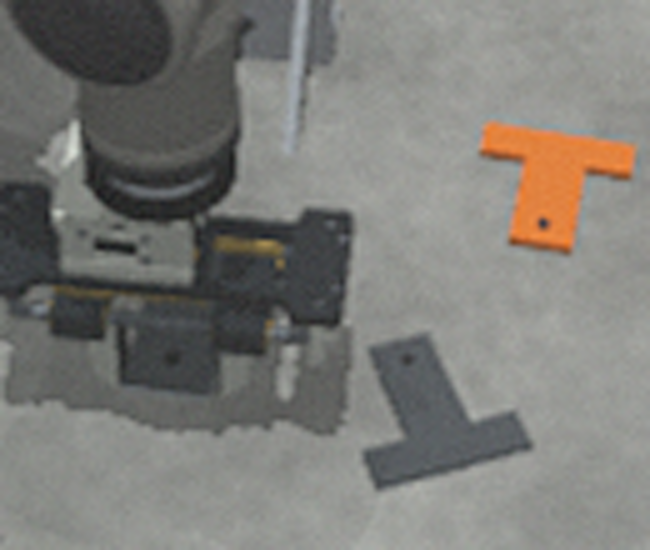

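Call:
drive_tool(
  deltas=[
    {"hand":-0.6,"tx":0,"ty":0,"tz":0,"wx":0,"wy":0,"wz":0},
    {"hand":-0.6,"tx":0,"ty":0,"tz":0,"wx":0,"wy":0,"wz":0},
    {"hand":-0.6,"tx":0,"ty":0,"tz":0,"wx":0,"wy":0,"wz":0},
    {"hand":-0.6,"tx":0,"ty":0,"tz":-0.5,"wx":0,"wy":0,"wz":0},
    {"hand":0,"tx":0,"ty":0.3,"tz":-0.8,"wx":0,"wy":0,"wz":0},
    {"hand":0.3,"tx":0,"ty":0.4,"tz":-0.8,"wx":0,"wy":0,"wz":0},
    {"hand":0.35,"tx":0,"ty":0.4,"tz":-0.8,"wx":0,"wy":0,"wz":0},
    {"hand":0.35,"tx":0,"ty":0.2,"tz":-0.8,"wx":0,"wy":0,"wz":0},
    {"hand":0.35,"tx":0,"ty":0,"tz":0,"wx":0,"wy":0,"wz":0},
    {"hand":0.35,"tx":0,"ty":0,"tz":0,"wx":0,"wy":0,"wz":0},
    {"hand":0.35,"tx":0,"ty":0,"tz":0,"wx":0,"wy":0,"wz":0},
    {"hand":0.35,"tx":0,"ty":0,"tz":0,"wx":0,"wy":0,"wz":0},
  ],
)

```text
time: 5.35
tool_pos: [432.6, -210.7, 162.6]
tcp_rot: [-3.141, 0.002, -0.215]
contact_force: [-0.8, 0.7, -0.4]
grip_width: 30.4
```

```bash
python3 - <<'E'
from h import *
stat(); c=camera_model("wrist"); save(capture("wrist"),"w3",1.5); save(capture("top"),"t3",6,(205,175,335,255)); np.save("cw.npy",c,allow_pickle=True)
E
```

```text
t 5.35 tcp [ 432.6 -210.7  162.6] stop xy [-313.2    1.4] rot [-3.141e+00  2.000e-03 -2.150e-01] F [-0.77  0.73 -0.37] w 30.4
```

View pics/w3.png

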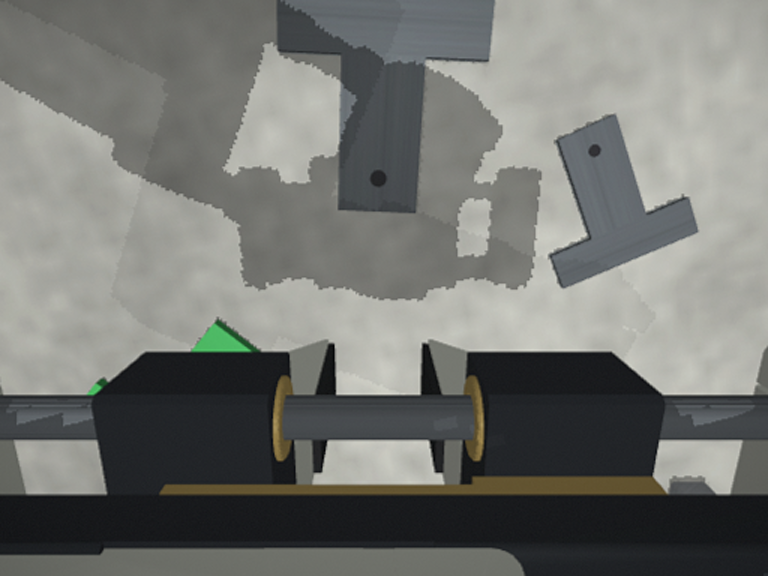

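View pics/t3.png

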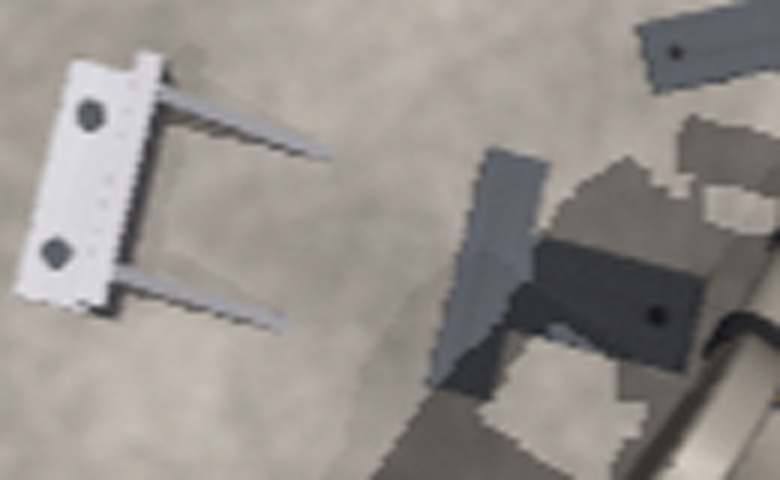

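In the wrist view the neck end corners are at (338,209) and (416,212), at 1.5x scale. In the top view the wide end is at (490,148)–(431,383) and the neck end at (706,277)–(686,373). The blade looks square.

```bash
python3 - <<'E'
from h import *
stat(); c=np.load("cw.npy",allow_pickle=True).item(); f=lambda p:(np.array(p)+.5)/1.5-.5
print(w2s(ray(f([(338,209),(416,212),(278,51),(490,61)]),8,c)).round(1))
t=camera_model("top"); g=lambda p:(np.array(p)+.5)/6-.5+[205,175]
print(w2s(ray(g([(490,148),(431,383),(706,277),(686,373)]),8,t)).round(1))
print("feet",w2s(ray(g([(330,158),(285,326)]),0,t)).round(1))
E
```

```text
t 5.45 tcp [ 432.7 -210.8  162.6] stop xy [-313.2    1.3] rot [-3.141e+00  3.000e-03 -2.150e-01] F [0.06 0.48 0.52] w 29.8
[[-270.8   27. ]
 [-272.6  -21.1]
 [-182.1   59.1]
 [-187.2  -61.3]]
[[-158.5  -60.4]
 [-154.    57.7]
 [-273.6  -20.6]
 [-273.1   27. ]]
feet [[-82.8 -40.1]
 [-78.9  45.3]]
```

Call:
drive_tool(
  deltas=[
    {"hand":0.35,"tx":0,"ty":-0.6,"tz":-0.4,"wx":0,"wy":0,"wz":0},
    {"hand":0.35,"tx":0,"ty":-0.8,"tz":-0.4,"wx":0,"wy":0,"wz":0},
    {"hand":0.35,"tx":0,"ty":-0.8,"tz":-0.4,"wx":0,"wy":0,"wz":0},
    {"hand":0.35,"tx":0,"ty":-0.5,"tz":-0.4,"wx":0,"wy":0,"wz":0},
    {"hand":0.35,"tx":0,"ty":0,"tz":0,"wx":0,"wy":0,"wz":0},
    {"hand":0.35,"tx":0,"ty":0,"tz":0,"wx":0,"wy":0,"wz":0},
    {"hand":0.35,"tx":0,"ty":0,"tz":0,"wx":0,"wy":0,"wz":0},
    {"hand":0.35,"tx":0,"ty":0,"tz":0,"wx":0,"wy":0,"wz":0},
  ],
)

```text
time: 6.12
tool_pos: [455.6, -106.6, 226.7]
tcp_rot: [-3.142, 0.002, -0.216]
contact_force: [0.7, 0.3, -0.7]
grip_width: 29.6
```

```bash
python3 - <<'E'
from h import *
stat(); c=camera_model("wrist"); save(capture("wrist"),"w4",1.5); stat(); np.save("cw.npy",c,allow_pickle=True)
E
```

```text
t 6.12 tcp [ 455.6 -106.6  226.7] stop xy [-206.6    1.2] rot [-3.142e+00  2.000e-03 -2.160e-01] F [ 0.67  0.3  -0.67] w 29.6
t 6.17 tcp [ 455.7 -106.7  226.8] stop xy [-206.7    1.2] rot [-3.141e+00  2.000e-03 -2.170e-01] F [ 0.04 -0.51 -0.84] w 30.2
```

View pics/w4.png

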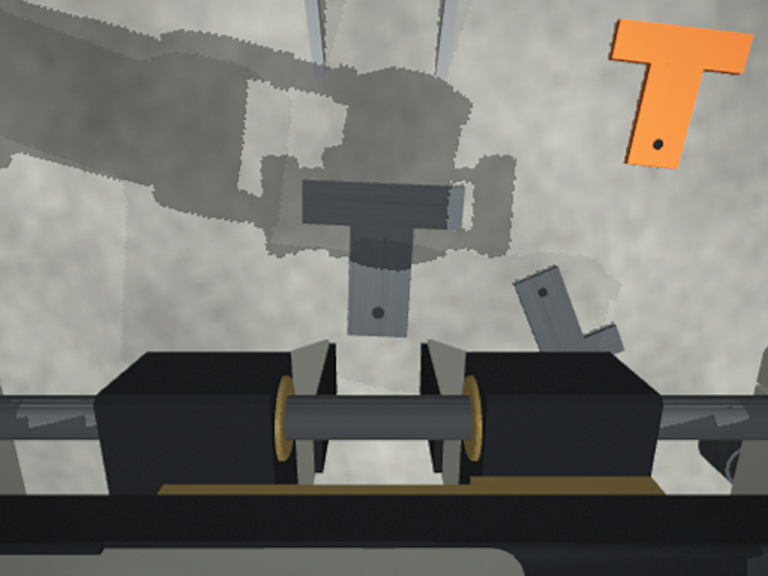

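The wrist view shows both rib feet, at (320,72) and (442,77), with the blade below at (302,180)–(465,187) and (348,334)–(408,337).

```bash
python3 - <<'E'
from h import *
c=np.load("cw.npy",allow_pickle=True).item(); f=lambda p:(np.array(p)+.5)/1.5-.5
print("feet",w2s(ray(f([(321,72),(441,77)]),0,c)).round(1))
print("blade",w2s(ray(f([(302,180),(465,187),(348,334),(408,337)]),8,c)).round(1))
for z in (30,35,40,45,50): print(z,w2s(ray(f([(314,0),(451,0)]),z,c)).round(1).tolist())
t=camera_model("side"); g=lambda p:(np.array(p)+.5)/6-.5+[205,155]
print("side feet",w2s(ray(g([(153,318),(316,334)]),0,t)).round(1),"wall",w2s(ray(g([(142,93),(372,111)]),82,t)).round(1))
print("side blade orig",w2s(ray(g([(105,403),(338,452)]),8,t)).round(1))
t=camera_model("top"); g=lambda p:(np.array(p)+.5)/5-.5+[195,160]
print("top blade orig",w2s(ray(g([(470,200),(400,392)]),8,t)).round(1), "wall",w2s(ray(g([(187,120),(139,338)]),82,t)).round(1))
E
```

```text
feet [[-75.6  42.8]
 [-78.9 -42.5]]
blade [[-150.    58.2]
 [-155.1  -62. ]
 [-270.9   26.4]
 [-273.4  -21.9]]
30 [[-38.4, 42.5], [-38.5, -43.7]]
35 [[-39.8, 41.9], [-39.9, -43.0]]
40 [[-41.2, 41.2], [-41.3, -42.4]]
45 [[-42.6, 40.6], [-42.6, -41.7]]
50 [[-43.9, 40.0], [-44.0, -41.1]]
side feet [[-81.5  41. ]
 [-82.6 -43.7]] wall [[ -0.4  57. ]
 [  0.1 -62.5]]
side blade orig [[-150.2   53.4]
 [-168.2  -64.4]]
top blade orig [[-165.4  -60.8]
 [-148.6   57.7]] wall [[ -0.4 -60.4]
 [ -1.6  63.6]]
```

Call:
drive_tool(
  deltas=[
    {"hand":0.35,"tx":0.03,"ty":0.6,"tz":0,"wx":0,"wy":0,"wz":0},
    {"hand":0.35,"tx":0,"ty":0.8,"tz":0,"wx":0,"wy":0,"wz":0},
    {"hand":0.35,"tx":0,"ty":0.6,"tz":0.4,"wx":0,"wy":0,"wz":0},
    {"hand":0.35,"tx":0,"ty":0.22,"tz":0.8,"wx":0,"wy":0,"wz":0},
    {"hand":0.35,"tx":0,"ty":0,"tz":0.9,"wx":0,"wy":0,"wz":0},
    {"hand":0.35,"tx":0,"ty":0,"tz":0.9,"wx":0,"wy":0,"wz":0},
    {"hand":0.35,"tx":0,"ty":0,"tz":0.9,"wx":0,"wy":0,"wz":0},
    {"hand":0.35,"tx":0,"ty":0,"tz":0.6,"wx":0,"wy":0,"wz":0},
    {"hand":0.35,"tx":0,"ty":0,"tz":0.4,"wx":0,"wy":0,"wz":0},
    {"hand":0.35,"tx":0,"ty":0,"tz":0.2,"wx":0,"wy":0,"wz":0},
    {"hand":0.35,"tx":0,"ty":0,"tz":0,"wx":0,"wy":0,"wz":0},
    {"hand":0.35,"tx":0,"ty":0,"tz":0,"wx":0,"wy":0,"wz":0},
    {"hand":0.35,"tx":0,"ty":0,"tz":0,"wx":0,"wy":0,"wz":0},
  ],
)

```text
time: 7.25
tool_pos: [439.0, -193.7, 24.9]
tcp_rot: [3.141, -0.002, -0.216]
contact_force: [0.2, 0.5, -0.4]
grip_width: 29.6
```

```bash
python3 - <<'E'
from h import *
stat(); p=s2w(-295,0); print(delta([*p,15.2]))
E
```

```text
t 7.25 tcp [ 439.  -193.7   24.9] stop xy [-295.2   -1.3] rot [ 3.141e+00 -2.000e-03 -2.160e-01] F [ 0.22  0.48 -0.41] w 29.6
[-0.03209843 -0.00530366  0.24128014]
```

Call:
drive_tool(
  deltas=[
    {"hand":0.35,"tx":-0.03,"ty":0,"tz":0.15,"wx":0,"wy":0,"wz":0},
    {"hand":0.35,"tx":0,"ty":0,"tz":0.09,"wx":0,"wy":0,"wz":0},
    {"hand":0.35,"tx":0,"ty":0,"tz":0,"wx":0,"wy":0,"wz":0},
    {"hand":0.35,"tx":0,"ty":-0.1,"tz":0,"wx":0,"wy":0,"wz":0},
    {"hand":0.35,"tx":0,"ty":-0.15,"tz":0,"wx":0,"wy":0,"wz":0},
    {"hand":0.35,"tx":0,"ty":-0.15,"tz":0,"wx":0,"wy":0,"wz":0},
    {"hand":0.35,"tx":0,"ty":-0.15,"tz":0,"wx":0,"wy":0,"wz":0},
    {"hand":0.35,"tx":0,"ty":-0.15,"tz":0,"wx":0,"wy":0,"wz":0},
    {"hand":0.35,"tx":0,"ty":-0.15,"tz":0,"wx":0,"wy":0,"wz":0},
    {"hand":0.35,"tx":0,"ty":-0.15,"tz":0,"wx":0,"wy":0,"wz":0},
    {"hand":0.35,"tx":0,"ty":-0.15,"tz":0,"wx":0,"wy":0,"wz":0},
    {"hand":0.35,"tx":0,"ty":-0.15,"tz":0,"wx":0,"wy":0,"wz":0},
    {"hand":0.35,"tx":0,"ty":-0.15,"tz":0,"wx":0,"wy":0,"wz":0},
    {"hand":0.35,"tx":0,"ty":-0.15,"tz":0,"wx":0,"wy":0,"wz":0},
    {"hand":0.35,"tx":0,"ty":-0.1,"tz":0,"wx":0,"wy":0,"wz":0},
    {"hand":0.35,"tx":0,"ty":0,"tz":0,"wx":0,"wy":0,"wz":0},
    {"hand":0.35,"tx":0,"ty":0,"tz":0,"wx":0,"wy":0,"wz":0},
  ],
)

```text
time: 8.67
tool_pos: [451.8, -125.6, 14.3]
tcp_rot: [-3.141, 0.0, -0.215]
contact_force: [1.4, 1.6, 2.7]
grip_width: 29.8
```

```bash
python3 - <<'E'
from h import *
stat(); save(capture("top"),"t5",6,(205,175,335,255));save(capture("side"),"s5",5,(190,160,320,270))
E
```

```text
t 8.67 tcp [ 451.8 -125.6   14.3] stop xy [-225.9    0.9] rot [-3.141  0.    -0.215] F [1.38 1.62 2.74] w 29.8
```

View pics/t5.png

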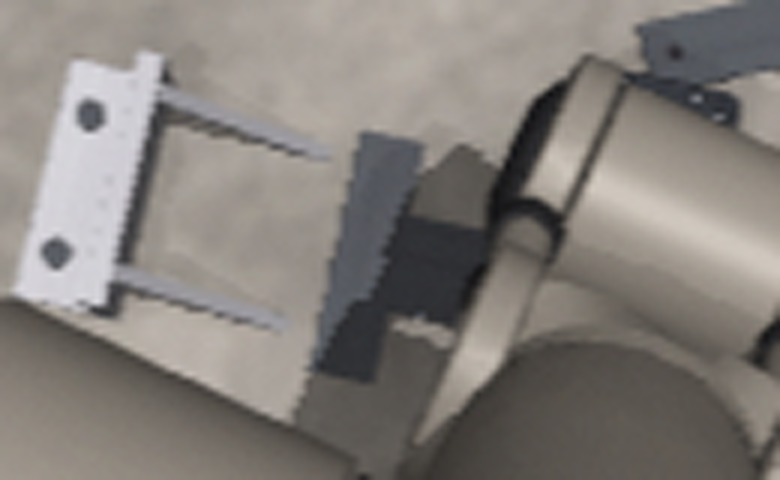

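View pics/s5.png

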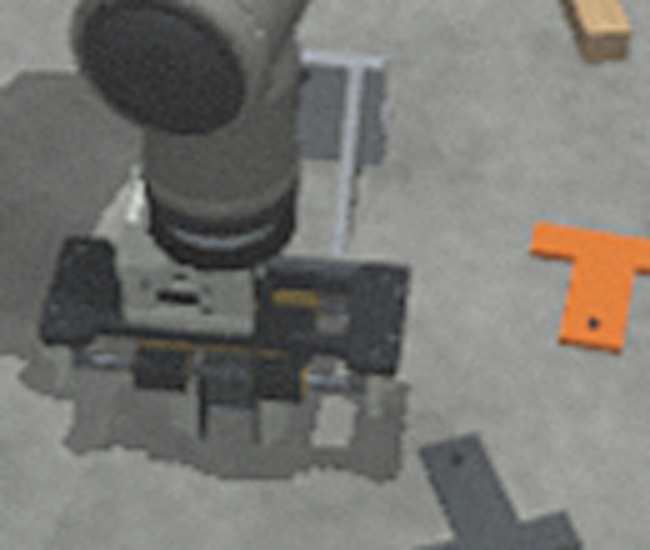

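```bash
python3 - <<'E'
from h import *
t=camera_model("top"); g=lambda p:(np.array(p)+.5)/6-.5+[205,175]
print(w2s(ray(g([(357,131),(313,368)]),8,t)).round(1),w2s(ray(g([(163,53),(121,305)]),82,t)).round(1))
E
```

```text
[[-93.2 -54.8]
 [-96.8  62.8]] [[  0.4 -60.8]
 [ -6.8  57.4]]
```

Call:
drive_tool(
  deltas=[
    {"hand":0.35,"tx":0,"ty":0,"tz":-0.03,"wx":0,"wy":0,"wz":0},
    {"hand":0.35,"tx":0.01,"ty":-0.125,"tz":0,"wx":0,"wy":0,"wz":0},
    {"hand":0.35,"tx":0.01,"ty":-0.125,"tz":0,"wx":0,"wy":0,"wz":0},
    {"hand":0.35,"tx":0,"ty":-0.125,"tz":0,"wx":0,"wy":0,"wz":0},
    {"hand":0.35,"tx":0,"ty":-0.125,"tz":0,"wx":0,"wy":0,"wz":0},
    {"hand":0.35,"tx":0,"ty":-0.125,"tz":0,"wx":0,"wy":0,"wz":0},
    {"hand":0.35,"tx":0,"ty":-0.125,"tz":0,"wx":0,"wy":0,"wz":0},
    {"hand":0.35,"tx":0,"ty":-0.125,"tz":0,"wx":0,"wy":0,"wz":0},
    {"hand":0.35,"tx":0,"ty":-0.125,"tz":0,"wx":0,"wy":0,"wz":0},
    {"hand":0.35,"tx":0,"ty":0,"tz":0,"wx":0,"wy":0,"wz":0},
    {"hand":0.35,"tx":0,"ty":0,"tz":0,"wx":0,"wy":0,"wz":0},
  ],
)

```text
time: 9.68
tool_pos: [461.2, -86.9, 15.4]
tcp_rot: [-3.141, 0.0, -0.215]
contact_force: [-0.6, 0.0, 0.0]
grip_width: 29.8
```

```bash
python3 - <<'E'
from h import *
stat(); save(capture("top"),"t6",6,(205,175,335,255));save(capture("side"),"s6",5,(190,160,320,270))
E
```

```text
t 9.68 tcp [461.2 -86.9  15.4] stop xy [-1.862e+02  1.000e-01] rot [-3.141  0.    -0.215] F [-0.58  0.02  0.02] w 29.8
```

View pics/t6.png

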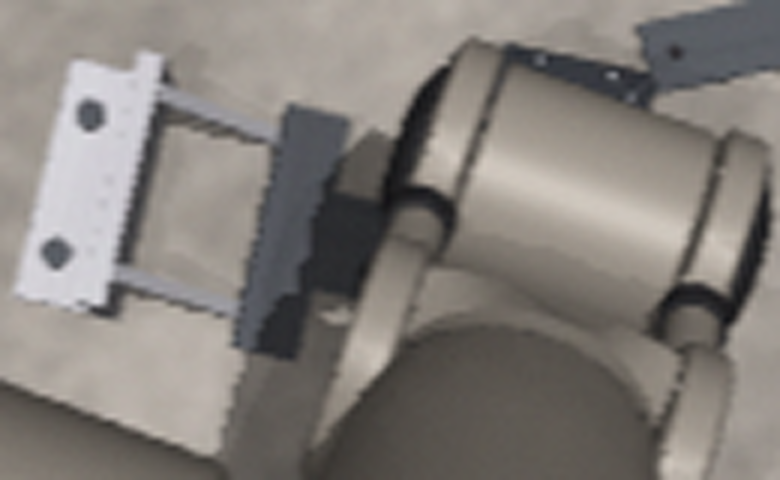

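View pics/s6.png

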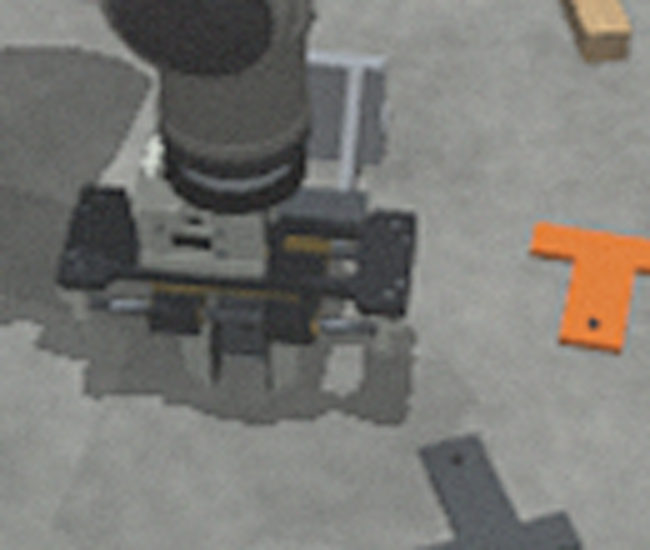

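The wide end is riding up both ribs squarely. In the top view the overhang is about 31 px on the right and 37 px on the left, so it is centred to roughly 2 mm. I'll keep pushing.

Call:
drive_tool(
  deltas=[
    {"hand":0.35,"tx":0,"ty":-0.1,"tz":0,"wx":0,"wy":0,"wz":0},
    {"hand":0.35,"tx":0,"ty":-0.125,"tz":0,"wx":0,"wy":0,"wz":0},
    {"hand":0.35,"tx":0,"ty":-0.125,"tz":0,"wx":0,"wy":0,"wz":0},
    {"hand":0.35,"tx":0,"ty":-0.125,"tz":0,"wx":0,"wy":0,"wz":0},
    {"hand":0.35,"tx":0,"ty":-0.125,"tz":0,"wx":0,"wy":0,"wz":0},
    {"hand":0.35,"tx":0,"ty":-0.125,"tz":0,"wx":0,"wy":0,"wz":0},
    {"hand":0.35,"tx":0,"ty":-0.125,"tz":0,"wx":0,"wy":0,"wz":0},
    {"hand":0.35,"tx":0,"ty":-0.125,"tz":0,"wx":0,"wy":0,"wz":0},
    {"hand":0.35,"tx":0,"ty":-0.125,"tz":0,"wx":0,"wy":0,"wz":0},
    {"hand":0.35,"tx":0,"ty":-0.125,"tz":0,"wx":0,"wy":0,"wz":0},
    {"hand":0.35,"tx":0,"ty":-0.125,"tz":0,"wx":0,"wy":0,"wz":0},
    {"hand":0.35,"tx":0,"ty":-0.125,"tz":0,"wx":0,"wy":0,"wz":0},
    {"hand":0.35,"tx":0,"ty":0,"tz":0,"wx":0,"wy":0,"wz":0},
    {"hand":0.35,"tx":0,"ty":0,"tz":0,"wx":0,"wy":0,"wz":0},
  ],
)

```text
time: 10.95
tool_pos: [474.0, -29.2, 15.7]
tcp_rot: [-3.141, -0.0, -0.215]
contact_force: [0.4, -0.5, -0.1]
grip_width: 30.2
```

```bash
python3 - <<'E'
from h import *
stat(); save(capture("top"),"t7",6,(205,175,335,255));save(capture("side"),"s7",5,(190,140,320,250))
E
```

```text
t 10.95 tcp [474.  -29.2  15.7] stop xy [-1.271e+02 -1.000e-01] rot [-3.141 -0.    -0.215] F [ 0.42 -0.49 -0.05] w 30.2
```

View pics/t7.png

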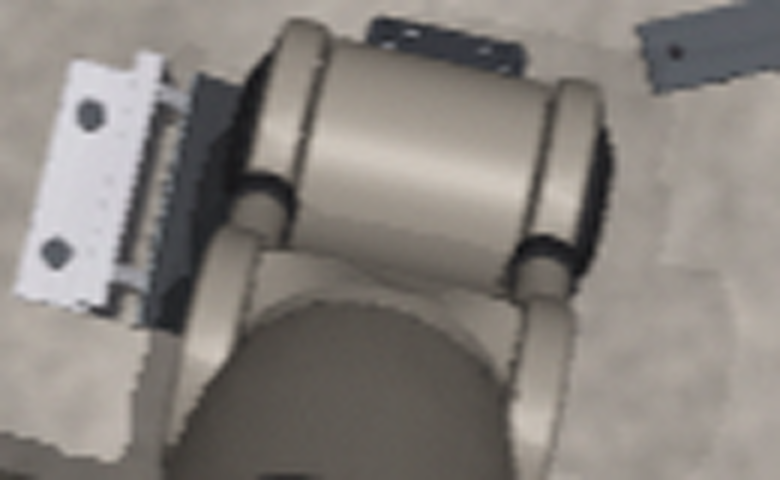

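View pics/s7.png

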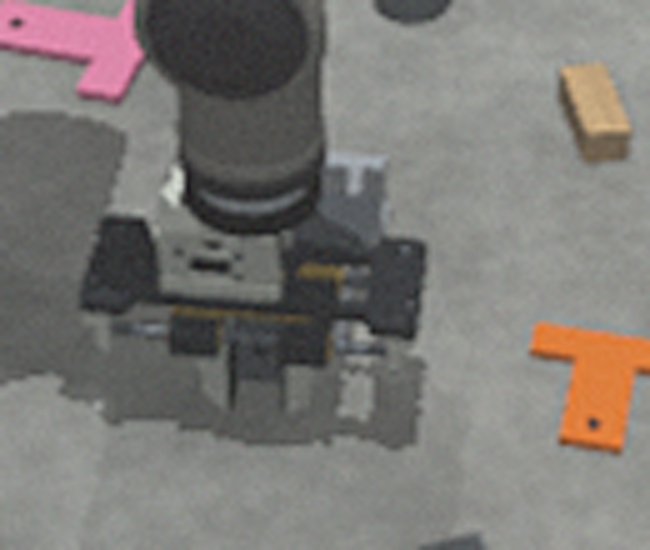

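```bash
python3 - <<'E'
from h import *
stat(); c=camera_model("wrist"); R=cv2.Rodrigues(c['rvec'])[0]; C=-R.T@c['tvec']; o=get_obs()
print(C, w2s(C), toolR(o['tcp_rot']).T@(C-o['tool_pos']))
save(capture("wrist"),"w7",1.5)
E
```

```text
t 11.05 tcp [474.  -29.6  15.7] stop xy [-127.4   -0.2] rot [-3.141e+00 -1.000e-03 -2.150e-01] F [ 0.12 -0.73  0.17] w 29.8
[489.71781256  43.32158502 160.70412301] [-52.84083935   0.13862636] [-1.27558731e-01 -7.46284064e+01 -1.44996492e+02]
```

View pics/w7.png

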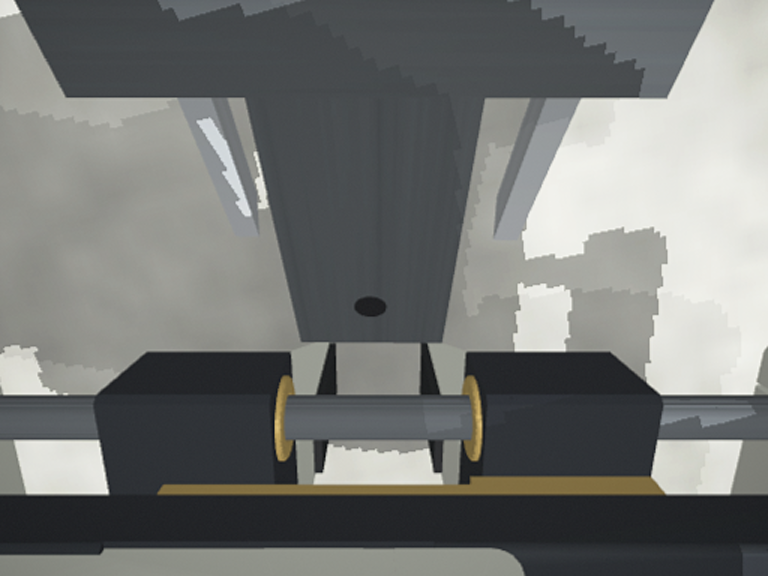

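The blade is centred between the ribs, with about equal gaps left and right of the neck, and both fingers rest on the neck end at (300–443, 342). I'll keep going.

Call:
drive_tool(
  deltas=[
    {"hand":0.35,"tx":0,"ty":-0.1,"tz":0,"wx":0,"wy":0,"wz":0},
    {"hand":0.35,"tx":0,"ty":-0.125,"tz":0,"wx":0,"wy":0,"wz":0},
    {"hand":0.35,"tx":0,"ty":-0.125,"tz":0,"wx":0,"wy":0,"wz":0},
    {"hand":0.35,"tx":0,"ty":-0.125,"tz":0,"wx":0,"wy":0,"wz":0},
    {"hand":0.35,"tx":0,"ty":-0.125,"tz":0,"wx":0,"wy":0,"wz":0},
    {"hand":0.35,"tx":0,"ty":-0.125,"tz":0,"wx":0,"wy":0,"wz":0},
    {"hand":0.35,"tx":0,"ty":-0.125,"tz":0,"wx":0,"wy":0,"wz":0},
    {"hand":0.35,"tx":0,"ty":-0.125,"tz":0,"wx":0,"wy":0,"wz":0},
    {"hand":0.35,"tx":0,"ty":-0.1,"tz":0,"wx":0,"wy":0,"wz":0},
    {"hand":0.35,"tx":0,"ty":0,"tz":0,"wx":0,"wy":0,"wz":0},
    {"hand":0.35,"tx":0,"ty":0,"tz":0,"wx":0,"wy":0,"wz":0},
  ],
)

```text
time: 12.02
tool_pos: [483.2, 12.7, 15.7]
tcp_rot: [-3.141, -0.001, -0.215]
contact_force: [0.6, -0.5, 0.8]
grip_width: 29.7
```

```bash
python3 - <<'E'
from h import *
stat(); save(capture("top"),"t8",6,(205,175,335,255));save(capture("wrist"),"w8",1.5)
E
```

```text
t 12.02 tcp [483.2  12.7  15.7] stop xy [-84.1  -0.1] rot [-3.141e+00 -1.000e-03 -2.150e-01] F [ 0.56 -0.54  0.78] w 29.7
```

View pics/w8.png

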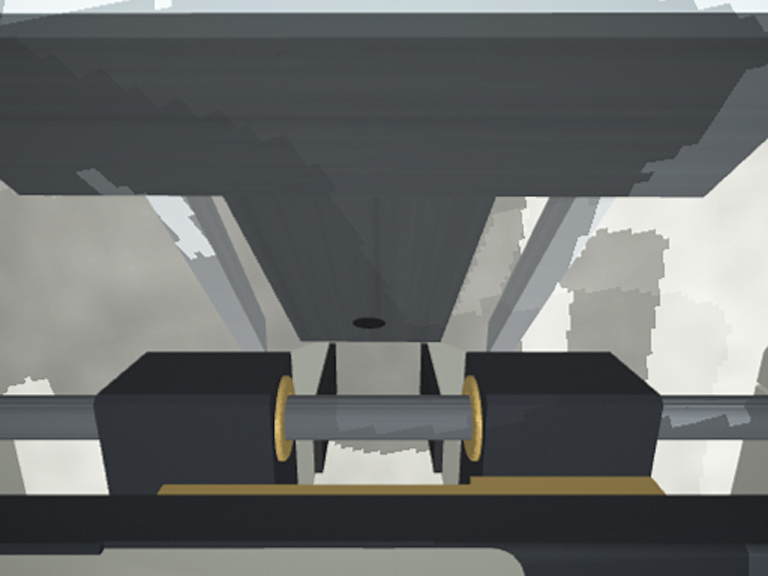

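View pics/t8.png

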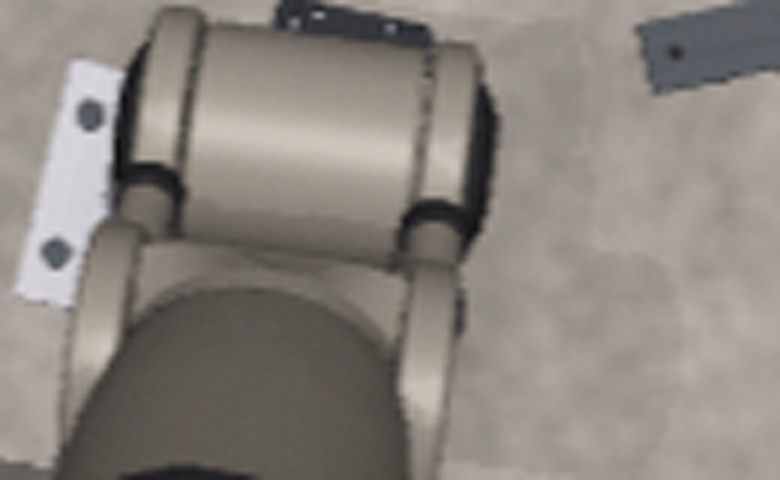

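Call:
drive_tool(
  deltas=[
    {"hand":0.35,"tx":0,"ty":-0.075,"tz":0,"wx":0,"wy":0,"wz":0},
    {"hand":0.35,"tx":0,"ty":-0.075,"tz":0,"wx":0,"wy":0,"wz":0},
    {"hand":0.35,"tx":0,"ty":-0.075,"tz":0,"wx":0,"wy":0,"wz":0},
    {"hand":0.35,"tx":0,"ty":-0.075,"tz":0,"wx":0,"wy":0,"wz":0},
    {"hand":0.35,"tx":0,"ty":-0.075,"tz":0,"wx":0,"wy":0,"wz":0},
    {"hand":0.35,"tx":0,"ty":-0.075,"tz":0,"wx":0,"wy":0,"wz":0},
    {"hand":0.35,"tx":0,"ty":-0.075,"tz":0,"wx":0,"wy":0,"wz":0},
    {"hand":0.35,"tx":0,"ty":0,"tz":0,"wx":0,"wy":0,"wz":0},
    {"hand":0.35,"tx":0,"ty":0,"tz":0,"wx":0,"wy":0,"wz":0},
  ],
)

```text
time: 12.87
tool_pos: [487.6, 33.1, 15.6]
tcp_rot: [-3.141, -0.0, -0.215]
contact_force: [0.6, -0.4, -0.3]
grip_width: 29.5
```

```bash
python3 - <<'E'
from h import *
stat(); save(capture("wrist"),"w9",1.5);save(capture("side"),"s9",5,(190,130,320,240))
E
```

```text
t 12.87 tcp [487.6  33.1  15.6] stop xy [-63.3   0. ] rot [-3.141 -0.    -0.215] F [ 0.62 -0.39 -0.25] w 29.5
```

View pics/w9.png

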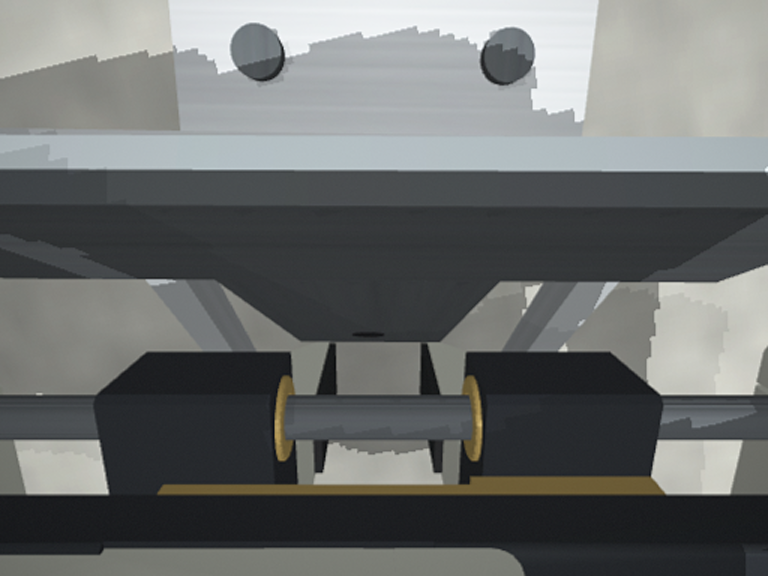

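View pics/s9.png

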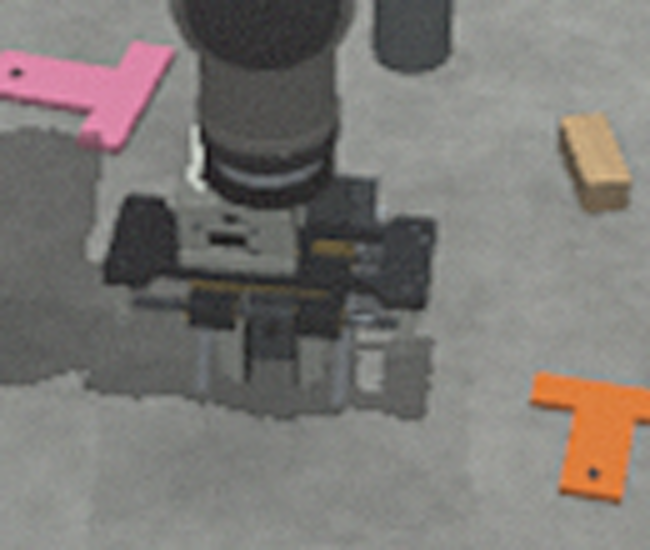

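Call:
drive_tool(
  deltas=[
    {"hand":0.35,"tx":0,"ty":-0.06,"tz":0,"wx":0,"wy":0,"wz":0},
    {"hand":0.35,"tx":0,"ty":-0.06,"tz":0,"wx":0,"wy":0,"wz":0},
    {"hand":0.35,"tx":0,"ty":0,"tz":0,"wx":0,"wy":0,"wz":0},
    {"hand":0.35,"tx":0,"ty":0,"tz":0,"wx":0,"wy":0,"wz":0},
    {"hand":0.35,"tx":0,"ty":0,"tz":0,"wx":0,"wy":0,"wz":0},
    {"hand":0.35,"tx":0,"ty":0,"tz":0,"wx":0,"wy":0,"wz":0},
    {"hand":0.35,"tx":0,"ty":0,"tz":0,"wx":0,"wy":0,"wz":0},
    {"hand":0.35,"tx":0,"ty":0.05,"tz":0,"wx":0,"wy":0,"wz":0},
    {"hand":0.35,"tx":0,"ty":0.05,"tz":0,"wx":0,"wy":0,"wz":0},
    {"hand":0.35,"tx":0,"ty":0.1,"tz":0,"wx":0,"wy":0,"wz":0},
    {"hand":0.35,"tx":0,"ty":0.1,"tz":0,"wx":0,"wy":0,"wz":0},
    {"hand":0.35,"tx":0,"ty":0,"tz":0,"wx":0,"wy":0,"wz":0},
  ],
)

```text
time: 13.97
tool_pos: [485.8, 25.0, 15.5]
tcp_rot: [3.141, -0.0, -0.216]
contact_force: [-0.1, 0.5, -0.7]
grip_width: 29.8
```

```bash
python3 - <<'E'
from h import *
stat(); save(capture("wrist"),"w10",1.5)
E
```

```text
t 13.97 tcp [485.8  25.   15.5] stop xy [-71.6   0. ] rot [ 3.141 -0.    -0.216] F [-0.12  0.47 -0.73] w 29.8
```

View pics/w10.png

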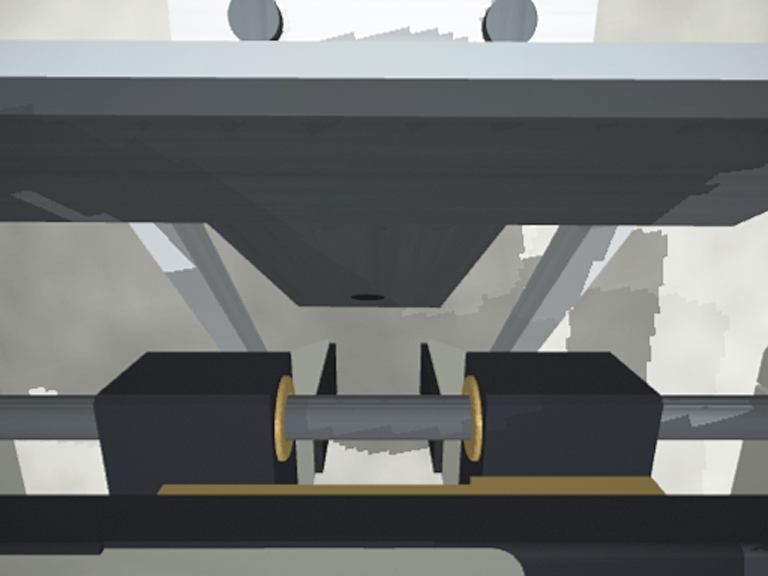

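The blade stays leaning with the fingers backed off: there is now a gap between the neck edge at row 305 and the fingers. I'll retreat and look.

Call:
drive_tool(
  deltas=[
    {"hand":0.35,"tx":0,"ty":0.3,"tz":0,"wx":0,"wy":0,"wz":0},
    {"hand":0.35,"tx":0,"ty":0.6,"tz":0,"wx":0,"wy":0,"wz":0},
    {"hand":0.35,"tx":0,"ty":0.6,"tz":-0.4,"wx":0,"wy":0,"wz":0},
    {"hand":0.35,"tx":0,"ty":0.4,"tz":-0.8,"wx":0,"wy":0,"wz":0},
    {"hand":0.35,"tx":0,"ty":0.2,"tz":-0.9,"wx":0,"wy":0,"wz":0},
    {"hand":0.35,"tx":0,"ty":0,"tz":-0.9,"wx":0,"wy":0,"wz":0},
    {"hand":0.35,"tx":0,"ty":0,"tz":-0.9,"wx":0,"wy":0,"wz":0},
    {"hand":0.35,"tx":0,"ty":0,"tz":-0.8,"wx":0,"wy":0,"wz":0},
    {"hand":0.35,"tx":0,"ty":0,"tz":-0.3,"wx":0,"wy":0,"wz":0},
    {"hand":0.35,"tx":0,"ty":0,"tz":0,"wx":0,"wy":0,"wz":0},
    {"hand":0.35,"tx":0,"ty":0,"tz":0,"wx":0,"wy":0,"wz":0},
    {"hand":0.35,"tx":0,"ty":0,"tz":0,"wx":0,"wy":0,"wz":0},
  ],
)

```text
time: 15.02
tool_pos: [467.1, -56.5, 214.2]
tcp_rot: [-3.142, 0.002, -0.216]
contact_force: [-0.1, -0.0, -0.9]
grip_width: 30.1
```

```bash
python3 - <<'E'
from h import *
stat(); c=camera_model("wrist"); np.save("cw.npy",c,allow_pickle=True)
save(capture("wrist"),"w11",1.5);save(capture("side"),"s11",6,(205,150,335,250));save(capture("top"),"t11",6,(205,175,335,255))
E
```

```text
t 15.02 tcp [467.1 -56.5 214.2] stop xy [-155.2    0.8] rot [-3.142e+00  2.000e-03 -2.160e-01] F [-0.09 -0.04 -0.86] w 30.1
```

View pics/w11.png

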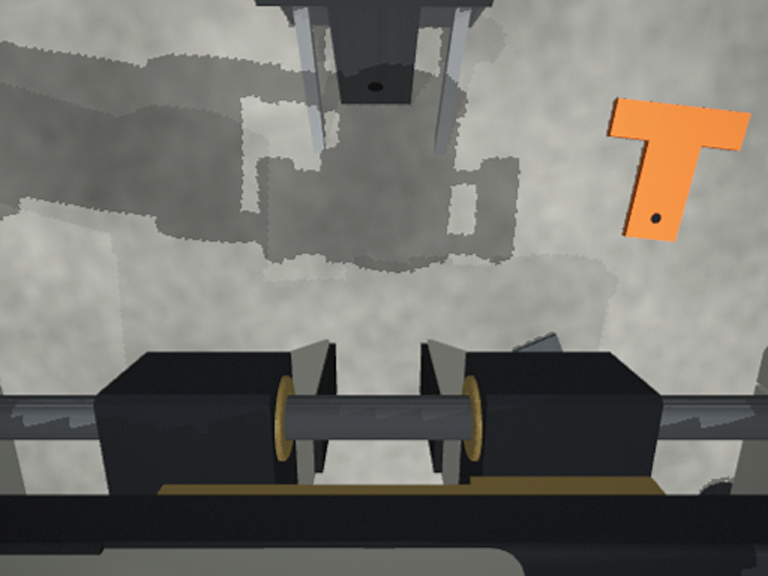

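View pics/s11.png

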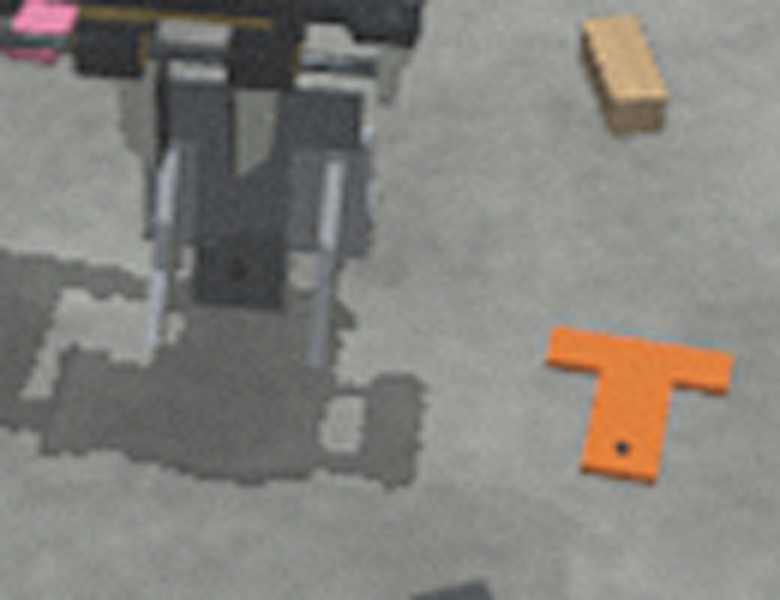

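View pics/t11.png

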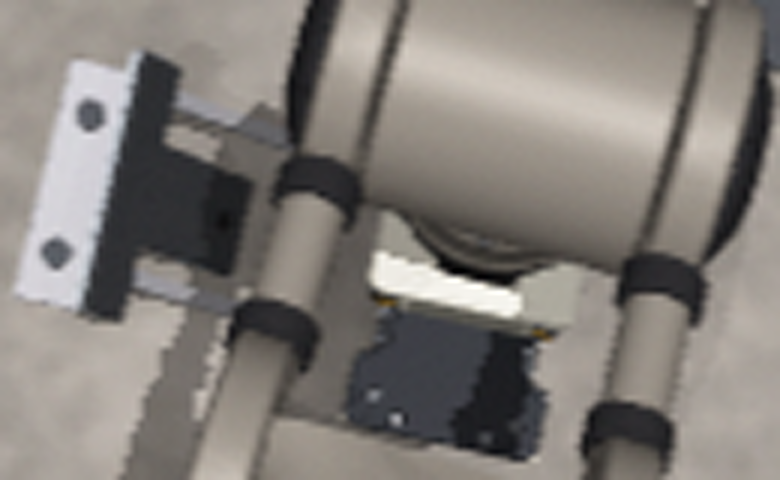

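The blade leans on the stop, centred: the neck is between the ribs and the wide end covers the wall top. In the top view the neck edge is at (250,180)–(228,275) and the top edge at (140,52)–(85,312).

```bash
python3 - <<'E'
from h import *
t=camera_model("top"); g=lambda p:(np.array(p)+.5)/6-.5+[205,175]
print("neck",w2s(ray(g([(250,180),(228,275)]),4,t)).round(1))
for z in (95,105): print(z,w2s(ray(g([(140,52),(85,312)]),z,t)).round(1).tolist())
c=np.load("cw.npy",allow_pickle=True).item(); f=lambda p:(np.array(p)+.5)/1.5-.5
print("neck w",w2s(ray(f([(342,103),(411,104)]),4,c)).round(1))
p=s2w(60,0); print(delta([*p,214]),s2w(60,0))
E
```

```text
neck [[-46.9 -20.6]
 [-46.6  27.2]]
95 [[9.4, -56.9], [7.1, 64.8]]
105 [[8.2, -55.3], [5.9, 65.4]]
neck w [[-46.4  26.7]
 [-47.1 -20.8]]
[ 2.25666496e-02 -5.37390632e+00  2.75476211e-03] [514.08411963 153.5003367 ]
```

Call:
drive_tool(
  deltas=[
    {"hand":0.35,"tx":-0.03,"ty":-0.4,"tz":0,"wx":0,"wy":0,"wz":0},
    {"hand":0.35,"tx":0,"ty":-0.7,"tz":0,"wx":0,"wy":0,"wz":0},
    {"hand":0.35,"tx":0,"ty":-0.7,"tz":0,"wx":0,"wy":0,"wz":0},
    {"hand":0.35,"tx":0,"ty":-0.7,"tz":0,"wx":0,"wy":0,"wz":0},
    {"hand":0.35,"tx":0,"ty":-0.7,"tz":0,"wx":0,"wy":0,"wz":0},
    {"hand":0.35,"tx":0,"ty":-0.7,"tz":0,"wx":0,"wy":0,"wz":0},
    {"hand":0.35,"tx":0,"ty":-0.7,"tz":0,"wx":0,"wy":0,"wz":0},
    {"hand":0.35,"tx":0,"ty":-0.5,"tz":0,"wx":0,"wy":0,"wz":0},
    {"hand":0.35,"tx":0,"ty":-0.27,"tz":0,"wx":0,"wy":0,"wz":0},
    {"hand":0.35,"tx":0,"ty":0,"tz":0,"wx":0,"wy":0,"wz":0},
    {"hand":0.35,"tx":0,"ty":0,"tz":0,"wx":0,"wy":0,"wz":0},
    {"hand":0.35,"tx":0,"ty":0,"tz":0.3,"wx":0,"wy":0,"wz":0},
    {"hand":0.35,"tx":0,"ty":0,"tz":0.5,"wx":0,"wy":0,"wz":0},
    {"hand":0.35,"tx":0,"ty":0,"tz":0.5,"wx":0,"wy":0,"wz":0},
    {"hand":0.35,"tx":0,"ty":0,"tz":0.5,"wx":0,"wy":0,"wz":0},
    {"hand":0.35,"tx":0,"ty":0,"tz":0.5,"wx":0,"wy":0,"wz":0},
    {"hand":0.35,"tx":0,"ty":0,"tz":0.3,"wx":0,"wy":0,"wz":0},
    {"hand":0.35,"tx":0,"ty":0,"tz":0.1,"wx":0,"wy":0,"wz":0},
    {"hand":0.35,"tx":0,"ty":0,"tz":0,"wx":0,"wy":0,"wz":0},
    {"hand":0.35,"tx":0,"ty":0,"tz":0,"wx":0,"wy":0,"wz":0},
  ],
)

```text
time: 16.83
tool_pos: [513.0, 152.9, 108.0]
tcp_rot: [3.142, -0.001, -0.216]
contact_force: [-0.9, 0.0, -0.3]
grip_width: 29.7
```

```bash
python3 - <<'E'
from h import *
stat()
save(capture("side"),"s12",5,(190,130,320,240))
E
```

```text
t 16.83 tcp [513.  152.9 108. ] stop xy [59.2  0.9] rot [ 3.142e+00 -1.000e-03 -2.160e-01] F [-0.92  0.02 -0.34] w 29.7
```

View pics/s12.png

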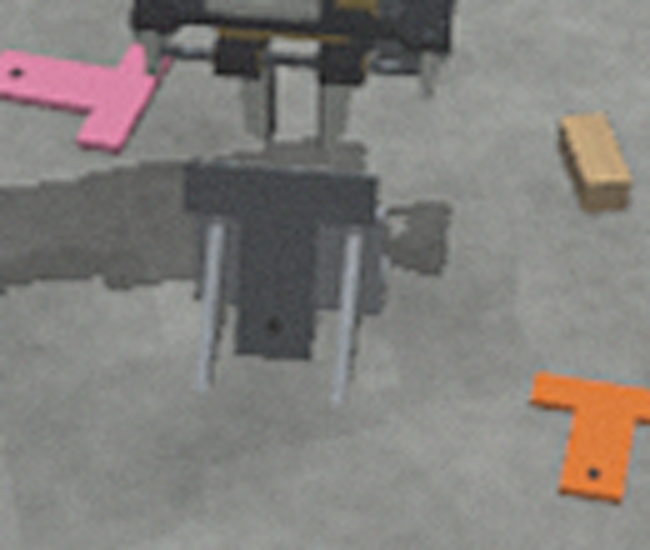

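Call:
drive_tool(
  deltas=[
    {"hand":0.35,"tx":-0.03,"ty":0,"tz":0.15,"wx":0,"wy":0,"wz":0},
    {"hand":0.35,"tx":0,"ty":0.2,"tz":0,"wx":0,"wy":0,"wz":0},
    {"hand":0.35,"tx":0,"ty":0.25,"tz":0,"wx":0,"wy":0,"wz":0},
    {"hand":0.35,"tx":0,"ty":0.25,"tz":0,"wx":0,"wy":0,"wz":0},
    {"hand":0.35,"tx":0,"ty":0.25,"tz":0,"wx":0,"wy":0,"wz":0},
    {"hand":0.35,"tx":0,"ty":0.25,"tz":0,"wx":0,"wy":0,"wz":0},
    {"hand":0.35,"tx":0,"ty":0.25,"tz":0,"wx":0,"wy":0,"wz":0},
    {"hand":0.35,"tx":0,"ty":0.25,"tz":0,"wx":0,"wy":0,"wz":0},
    {"hand":0.35,"tx":0,"ty":0.25,"tz":0,"wx":0,"wy":0,"wz":0},
    {"hand":0.35,"tx":0,"ty":0.25,"tz":0,"wx":0,"wy":0,"wz":0},
    {"hand":0.35,"tx":0,"ty":0.25,"tz":0,"wx":0,"wy":0,"wz":0},
    {"hand":0.35,"tx":0,"ty":0.25,"tz":0,"wx":0,"wy":0,"wz":0},
    {"hand":0.35,"tx":0,"ty":0.1,"tz":0,"wx":0,"wy":0,"wz":0},
    {"hand":0.35,"tx":0,"ty":0,"tz":0,"wx":0,"wy":0,"wz":0},
  ],
)

```text
time: 18.05
tool_pos: [487.4, 43.5, 101.5]
tcp_rot: [3.141, 0.0, -0.217]
contact_force: [-0.2, -0.7, 0.0]
grip_width: 29.4
```

```bash
python3 - <<'E'
from h import *
stat()
save(capture("side"),"s13",5,(190,130,320,240)); save(capture("top"),"t13",5,(205,165,345,255))
E
```

```text
t 18.05 tcp [487.4  43.5 101.5] stop xy [-53.1   2.5] rot [ 3.141  0.    -0.217] F [-0.22 -0.73  0.01] w 29.4
```

View pics/s13.png

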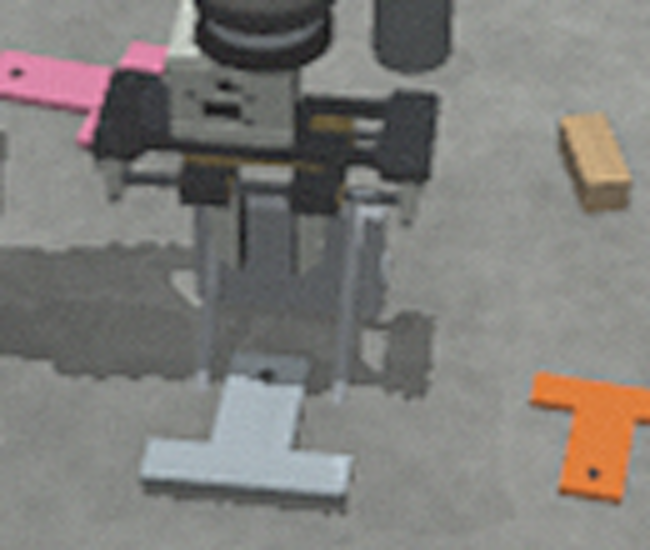

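View pics/t13.png

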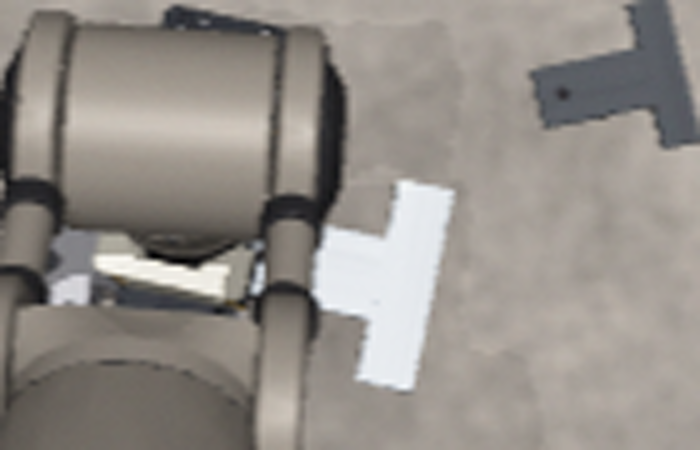

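It fell over with the bright side up: in the side view it covers about (140–350, 355–505). I'll lift the tool clear and check that it's flat and at rest.

Call:
drive_tool(
  deltas=[
    {"hand":0.35,"tx":0,"ty":0,"tz":-0.5,"wx":0,"wy":0,"wz":0},
    {"hand":0.35,"tx":0,"ty":0,"tz":-0.8,"wx":0,"wy":0,"wz":0},
    {"hand":0.35,"tx":0,"ty":0,"tz":-0.8,"wx":0,"wy":0,"wz":0},
    {"hand":0.35,"tx":0,"ty":0,"tz":-0.8,"wx":0,"wy":0,"wz":0},
    {"hand":0.35,"tx":0,"ty":0,"tz":-0.5,"wx":0,"wy":0,"wz":0},
    {"hand":0.35,"tx":0,"ty":0.8,"tz":0,"wx":0,"wy":0,"wz":0},
    {"hand":0.35,"tx":0,"ty":0.8,"tz":0,"wx":0,"wy":0,"wz":0},
    {"hand":0.35,"tx":0,"ty":0.8,"tz":0,"wx":0,"wy":0,"wz":0},
    {"hand":0.35,"tx":0,"ty":0.8,"tz":0,"wx":0,"wy":0,"wz":0},
    {"hand":0.35,"tx":0,"ty":0.8,"tz":0,"wx":0,"wy":0,"wz":0},
    {"hand":0.35,"tx":0,"ty":0.8,"tz":0,"wx":0,"wy":0,"wz":0},
    {"hand":0.35,"tx":0,"ty":0,"tz":0,"wx":0,"wy":0,"wz":0},
    {"hand":0.35,"tx":0,"ty":0,"tz":0,"wx":0,"wy":0,"wz":0},
    {"hand":0.35,"tx":0,"ty":0,"tz":0,"wx":0,"wy":0,"wz":0},
  ],
)

```text
time: 19.32
tool_pos: [446.7, -142.3, 237.4]
tcp_rot: [-3.141, 0.0, -0.215]
contact_force: [-0.6, 0.2, 0.1]
grip_width: 30.1
```

```bash
python3 - <<'E'
from h import *
stat()
for n in ("top","side"):
    a=capture(n); save(a,n+"14"); b=capture(n)
    for nm,im in (("a",a),("b",b)):
        h=im.astype(int); m=((h.min(2)>190)).astype(np.uint8)
        if n=="top":m[:, :230]=0
        cs,_=cv2.findContours(m,cv2.RETR_EXTERNAL,cv2.CHAIN_APPROX_NONE)
        for c in cs:
            if cv2.contourArea(c)>150:
                M=cv2.moments(c); q=(M['m10']/M['m00'],M['m01']/M['m00'])
                print(n,nm,cv2.contourArea(c),np.round(q,2),w2s(ray([q],8,camera_model(n))).round(1), cv2.boundingRect(c))
save(capture("top"),"t14z",5,(205,165,345,255));save(capture("side"),"s14z",6,(205,170,335,270))
E
```

```text
t 19.32 tcp [ 446.7 -142.3  237.4] stop xy [-243.4    2.3] rot [-3.141  0.    -0.215] F [-0.61  0.2   0.08] w 30.1
top a 216.0 [258.63 215.44] [[-89.4   3.4]] (250, 207, 19, 18)
top a 770.0 [460.81  94.39] [[-610.  -486.4]] (446, 63, 34, 53)
top b 215.0 [258.59 215.46] [[-89.3   3.5]] (250, 207, 19, 18)
top b 780.0 [460.81  94.15] [[-609.9 -487.2]] (446, 63, 34, 53)
```

View pics/t14z.png

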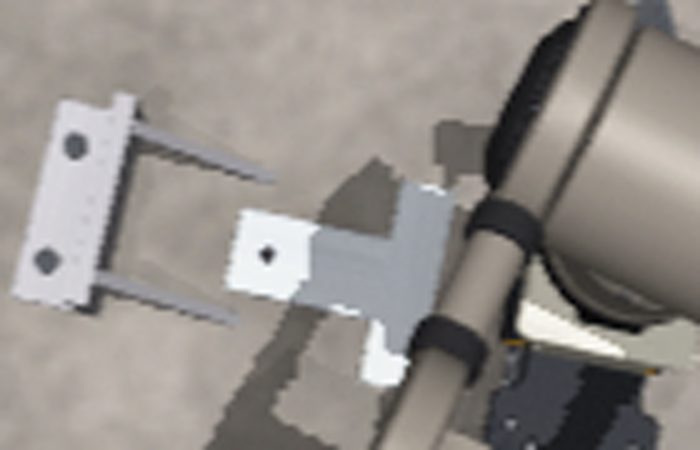

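View pics/s14z.png

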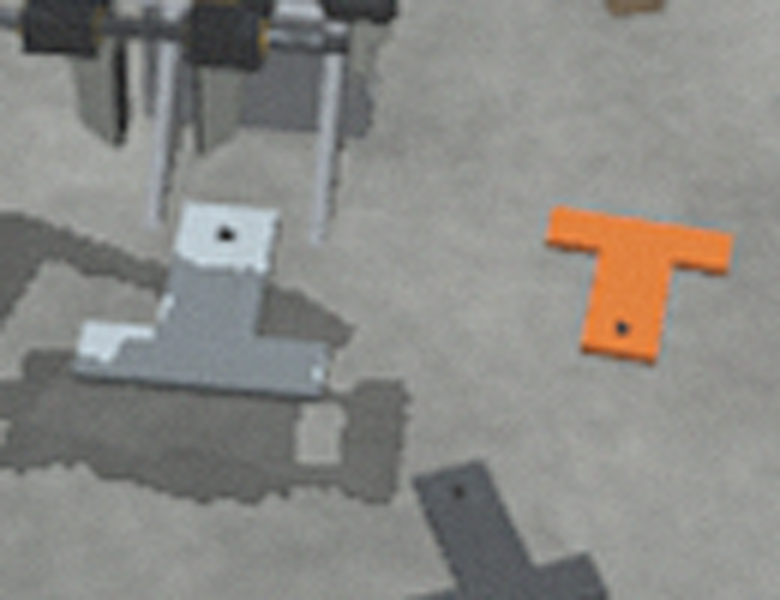

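View pics/top14.png

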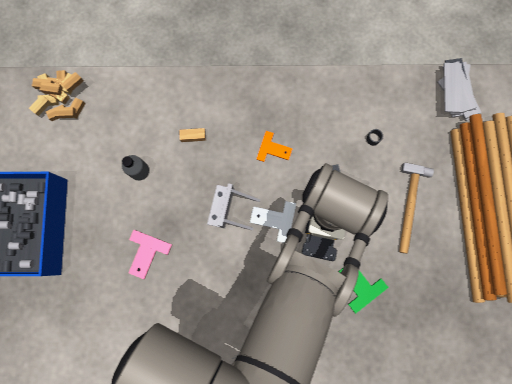

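```bash
python3 - <<'E'
from h import *
t=camera_model("top"); g=lambda p:(np.array(p)+.5)/5-.5+[205,165]
print(w2s(ray(g([(241,208),(227,291),(450,190),(403,185),(362,384)]),8,t)).round(1))
s=camera_model("side"); g=lambda p:(np.array(p)+.5)/6-.5+[205,170]
print(w2s(ray(g([(183,203),(280,210),(330,343),(82,322),(72,365),(323,385)]),8,s)).round(1))
E
```

```text
[[ -67.   -19.6]
 [ -69.5   29.7]
 [-184.4  -55.8]
 [-156.9  -52.9]
 [-157.4   65.8]]
[[ -69.4   27. ]
 [ -68.4  -23.3]
 [-156.4  -59.1]
 [-157.5   63.5]
 [-185.7   63.2]
 [-183.7  -58.8]]
```

The blade lies flat. The neck end is at stop x ≈ -68 and the wide end at ≈ -185, and the corners agree between the two views at z = 8 mm. The middle is at about (-127, +3), and nothing else has moved. Handing in.

```bash
python3 - <<'E'
from h import *
stat(); print(close_job())
E
```

```text
t 19.62 tcp [ 446.8 -142.1  237.5] stop xy [-243.2    2.2] rot [ 3.142 -0.    -0.214] F [ 0.22  0.37 -0.27] w 29.6
the job is handed in; nothing more can be done
None
```

The blade now lies flat in front of the stop, bright side up, and the job was handed in at 19.6 s of the 72 s allowed. I never gripped or lifted it.

- **Straightening:** I set the open fingers either side of the neck and closed them partway, which nudged it straight and centred.
- **Climb:** I pushed the neck end with both fingers until the wide end rode up both ribs. The blade then leaned on the wall at about 60 degrees, neck about 44 mm in front of it, and stayed there when I let go.
- **Turning over:** I went over the wall and pushed the top back from behind until the blade fell over.

**Last checks:**
- **Position:** the blade's middle is about 127 mm in front of the wall and about 3 mm off the centre line. Top and side views agree to about 5 mm.
- **Flatness:** corner positions taken at 8 mm height match the blade's dimensions to within about 4 mm.
- **At rest:** two top pictures a moment apart showed no movement. The same test gave nothing in the side view, because its brightness mask did not pick the blade out.
- **Robot clear:** the tool was about 220 mm above the bench, with no contact force beyond sensor noise.
- **Bystanders:** the wedge, ferrule, hammer and bottle look unmoved in the top picture; I judged this by eye.

The cameras disagreed by up to about 3 mm and 2 degrees on where the stop stood. I used averages and the wrist view for centring.

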